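Refit the tap spout's retaining ring with ring pliers

ROBOT

A 6-joint arm with a two-finger parallel gripper is mounted at the origin on the work surface. World frame = base frame: x ahead of the robot, y to its left, z up, the work surface at z = 0. Lengths are in m, angles in degrees, forces in N, time in s.
With the tool pointing down it reaches from about 0.35 to 0.875 m from the base axis. Payload 4.2 kg.
Tool frame: the origin (TCP) lies between the finger pads; the fingertips stand 17 mm ahead of it and the grasp point (between the pads) lies 2 mm behind it; z points along the fingers, y is the direction in which the jaws open and shut (so a half turn about z gives the same grasp; the last joint's range is limited). The gripper opens to 87 mm and grips with 3 to 60 N. Pads are 19 mm wide; open, the fingers measure 117 mm over their backs; the gripper's body (75 mm by 190 mm) begins 51 mm behind the grasp point.
Start: joints at [-54.167, 22.042, 0.453, 0, -68.411, -14.817], TCP at [0.224, -0.583, 0.24] pointing down, gripper open.
Joint ranges: [-179.83, 179.83], [-69.29, 118.12], [-61.27, 80.66], [-181.25, 117.63], [-171.15, -9.14], [-177.46, 177.46]. Speed limits (degrees/s): [159.86, 159.86, 180, 180, 180, 180].

INTERFACE

Orientations are given as a 3x3 rotation matrix whose columns are the frame's x, y, z axes.
In Python, from station import r gives the robot as it stands.
- The arm moves only by the shell command python3 -m creep 'ROWS'. ROWS is JSON, a list of rows, each a list of 7 numbers: the opening, from 0 (shut) to 1 (fully open), then the shift along the tool's x, y, z scaled (see below), then the turn, a rotation vector about the tool's x, y, z scaled (see below). A call has 1 to 5 rows; each row is the pose to reach, as a shift and turn from the pose measured when the call began, along the tool's axes at that moment, turning the shorter way round; what a row does not reach only later rows make up. The controller multiplies each number of a shift by 300 mm and each number of a turn by 180 degrees. A row lasts 1/12 s, in which the tool goes at most 41.7 mm and 7.16 degrees, less where a joint would pass 70% of its speed; a pose out of reach is approached as far as the arm can. A call with a number of a shift or a turn outside -1 to 1 is refused whole. A call with a gripper value outside its range is refused whole. The fingers move at their own pace and stop on an object; the grip force is fixed at half the most. Time passes only in rows, so rows that repeat a pose let the fingers close. It gives the time, the measured TCP pose, the force and the opening at its end, in the units of the state.
- r.sense(): the state, without advancing time (a new reading comes with each control period).
- r.capture(name): name is "scene" or "top" or "wrist"; returns the picture (420x560x3 uint8, blue, green, red); there is no depth.
- r.camera_model(name): a dict with "mtx" (3x3 intrinsics, pixels), "R" (3x3) and "t" (3): a world point X has camera coordinates R X + t; the wrist camera has in their place "mount" (4x4, takes a point from camera to tool coordinates, whose origin is the TCP and whose axes are the flange's). Camera axes: x right, y down, z forward; pixel columns grow to the right and rows downward; lengths in m; the calibration is good to about 2 mm. A picture is of the moment at which its call begins: read the wrist's pose just before it. camera_model takes no time and is no camera call.
- r.finish_job(): hands the job in, once; it reports no verdict.
Trained networks look in the newest picture that a camera, given by its name, has taken for a name from the list of things; names that differ only in an ending like _2 or _b are one class to them, and where a whole thing is asked for, a point or a joint stands for the part that bears it (a point fixed in the world has none). Each returns a list of dicts, best first, with "score" (0 to 1); they miss things now and then, are a little off and sometimes report something else, mostly with a low value. They report only what shows in the picture. A call takes as long as a camera call.
- r.recognise(camera, target): "rect" ([left, top, right, bottom] as shares, 0 to 1, of the picture: columns of its width, rows of its height, round what is visible of it).
- r.outline_of(camera, target): "pixels" (420x560 bool, what is visible of it) and "rect" ([left, top, right, bottom] as shares, 0 to 1, of the picture: columns of its width, rows of its height, round what is visible of it).
The state is a dict: "time_s": time; "joints": joint angles; "joint_velocities": joint speeds; "effort": joint torques, N m; "tcp_pos": TCP position; "ee_rot": TCP orientation; "wrist_force": force on the tool from outside, world axes, zero at the start; "moment": the same for the moment, N m; "gripper_width": opening from 0.0 (shut) to 1.0 (fully open).
Only numpy, scipy, OpenCV 4.12 (cv2) and the standard library are available. Lean on these libraries where they do the work, as an engineer would, in place of code of your own. Each camera call takes 0.05 s, during which the arm holds its last target.

TASK

Fit the copper retaining ring that keeps the spout on the tap: squeeze the ring pliers' handles fully to spread the ring and lift it off the stand, slide it down over the brass post and press the sprung spout collar gently all the way home, then ease the handles so that the ring closes into the post's groove and holds the collar down. Lift the pliers off the ring and put them back upright on their stand, and leave the other things on the worktop alone.

Things in the scene. Friction and masses are not known exactly. Their poses are not given: they have to be found in the camera images.
- pliers_grip (a point): grasp centre of the ring pliers: midway between the two dark blue-green handle pads, half-way up them. Axes: z up along the pliers, y from handle to handle (squeeze along y), x to the ring's side. Pads 20 mm wide (x), 42 mm tall; outer faces 61 mm apart here at rest (68 mm at the top); flat, parallel and 38 mm apart when squeezed to the stop
- pliers: the ring pliers, 0.16 kg, upright with handles up; origin at the pivot, 63 mm below the grasp centre, in the middle of a steel crossbar 100 mm wide (y), 24 mm deep (x), 6 mm thick. Two pins point down at the tips and end 131 mm below the grasp centre, each with a small outward toe that hooks under the ring's eye when spread and comes free when eased. Squeezing the handles spreads the pins
- jaw_l (a joint): jaw angle, rad: 0 at rest, 0.18 at the stop (both jaws alike). 17 N on each pad reaches the stop; grip with 30 to 60 N, more does no harm. Their spring pushes the handles apart with 9 N at rest, so eased to 0.02 to 0.05 (57 to 61 mm between the fingers) they are still held by friction, while the pins are loose and lift out of the eyes of the closed ring; above 0.07 the toes still hook it
- ring_c (a point): centre of the copper retaining ring, 2 mm above its flat underside; 42 mm outside, its teeth 3 mm thick. Two lugs, 8 mm tall, with slotted eyes lie on its -x side; the eyes are 22 mm to -x of this point. At the start it lies on the stand with the pliers' pins already in its eyes; on the pliers it hangs 22 mm to their +x, about 130 mm below the grasp centre
- ring_l (a joint): spread of the ring, m: 0 closed, about 0.005 fully spread on the squeezed pliers (both halves move this far sideways). Once spread, the ring is carried by the pins and passes the post with about 2 mm to spare. Seated in the groove it reads 0; closed on the post outside the groove about 0.0025
- tap_axis (a point): on the axis of the upright tap, on top of its 110 x 90 x 8 mm grey deck plate; z up, x along the spout (145 mm long, pointing away from the robot). The 28 mm brass post's tip is 75 to 87 mm above this point, not known more closely: the tap may stand anywhere in that range. Below the tip: 6 mm taper, 9 mm of full diameter, then the groove, 6 mm high and 3 mm deep
- collar (a joint): how far the sprung spout collar (54 mm aluminium disc round the post) is pressed down, m: 0 up (top 15 mm below the post's tip, hiding the groove), 0.005 home on its stop: a ring lying on it is then level with the groove. Spring 3 N at the top, 6 N at the stop; a sharp rise beyond tells that it is home. 8 to 12 N is right, over 22 N bends it. Held by the seated ring: 0.003
- stand_seat (a point): where the pliers' pivot is when they rest on their wire stand, 81.5 mm above the worktop: the crossbar lies across two rails that run along x, 64 mm long, 76 mm apart, tops 3 mm below this point. Axes as those of the resting pliers
- jar: glass jar with steel screw lid, 76 mm wide, 110 mm tall, origin under its centre; leave alone
- dish: white fish sauce dish, 84 mm wide, 25 mm tall; leave alone
- scoop: green plastic scoop, 155 mm long, 30 mm tall; leave alone
- rest_a: steel chopstick rest 60 x 18 x 12 mm; leave alone
- rest_b: steel chopstick rest 60 x 18 x 12 mm; leave alone
- cup: blue cup, 64 mm wide, 60 mm tall; leave alone
- ring: the copper retaining ring (as ring_c, but the origin lies on its flat underside); 60 g

How it is judged (in metres and radians):
On the way, in this order (a step that is already met when the one before it is completed fails the run):
1. the ring is lifted off the stand on the pliers, spread (z of ring_c in the frame of stand_seat above -0.035 m and value of joint ring_l above 0.0035 m), for 0.2 s.
2. the spread ring, round the post, presses the collar nearly home (value of joint collar above 0.004 m and value of joint ring_l above 0.0028 m and horizontal distance between ring_c and tap_axis below 0.006 m), for 0.1 s.
3. the ring has closed into the groove and holds the collar down (value of joint collar above 0.0018 m and value of joint ring_l below 0.001 m and horizontal distance between ring_c and tap_axis below 0.003 m), for 0.2 s.
At the end, for the whole second after the job is handed in: Ring level in the groove: closed within 1 mm, within 3 mm of the post's axis, tilt under 0.1 rad, holding the collar at least 1.8 mm down. Pliers clear of it, at rest upright on their stand: within 25 mm sideways and 5 mm in height, tilt under 0.12 rad (all of step 3 and angle between ring_c's own z axis and vertical below 0.1 rad and contact force between pliers and ring below 0.1 N and z of pliers_grip in the frame of stand_seat between 0.058 and 0.068 m and horizontal distance between pliers_grip and stand_seat below 0.025 m and angle between pliers_grip's own z axis and vertical below 0.12 rad and linear speed of each of pliers, ring below 0.02 m/s); the robot touches nothing.
It fails at once if the collar is pressed with more than 22 N (contact force between anything else and collar above 22 N).
It fails at once if a bystander is moved more than 20 mm (distance of any of jar, dish, scoop, rest_a, rest_b, cup from where it was at the start of the episode above 0.02 m).
It also fails if it takes over 54 s, if anything falls off the work surface, if the arm or the gripper's body presses on something with over 40 N, if the wrist force passes 120 N, or if a joint passes its speed limit or range.

## Working session

There is one attempt and no reset: what is moved stays moved. The work goes in short steps, Python scripts to look and compute and a shell command to move; the robot and the scene stay as the last step left them, time stands still between calls to the robot, and variables do not carry over. Pictures are saved under pics/ and viewed, and the job is handed in when it is done.

```bash
ls; mkdir -p pics
python3 - <<'E'
from station import r
import cv2, json
s=r.sense(); print(s)
for n in ["scene","top","wrist"]:
    cv2.imwrite(f"pics/{n}0.png", r.capture(n))
    m=r.camera_model(n); print(n,{k:__import__('numpy').round(v,4).tolist() for k,v in m.items()})
print(r.sense()["time_s"])
E
```

```text
pics
{'time_s': 0.0, 'joints': array([-5.41681930e+01,  2.20918452e+01,  3.80362089e-01, -2.90278376e-02,
       -6.84118674e+01, -1.48155426e+01]), 'joint_velocities': array([-0.04778817,  0.01935988, -0.02908841,  0.02753333, -0.01360362,
       -0.10663013]), 'effort': array([-4.01527166e-05, -3.90666103e+01,  1.87400204e+01,  4.21988279e+00,
        1.08742638e-02, -2.04667986e-04]), 'tcp_pos': array([ 0.22395251, -0.58289388,  0.23845203]), 'ee_rot': array([[-9.33545635e-01, -3.58457496e-01, -8.78347905e-04],
       [-3.58458560e-01,  9.33543451e-01,  2.02116081e-03],
       [ 9.54756915e-05,  2.20169717e-03, -9.99997572e-01]]), 'wrist_force': array([ 0.46399945, -0.44339378, -0.52140534]), 'moment': array([-0.02542179, -0.01746923, -0.01087674]), 'gripper_width': 1.0010321530008208}
scene {'mtx': [[480.9665, 0.0, 285.4537], [0.0, 480.9665, 207.2954], [0.0, 0.0, 1.0]], 'R': [[-0.7404, 0.6721, 0.0046], [0.3955, 0.4412, -0.8055], [-0.5434, -0.5946, -0.5925]], 't': [0.4123, -0.1256, 1.4642]}
top {'mtx': [[464.5243, 0.0, 275.8023], [0.0, 464.5243, 211.2264], [0.0, 0.0, 1.0]], 'R': [[0.0167, -0.9998, 0.0119], [-0.9968, -0.0176, -0.0783], [0.0784, -0.0106, -0.9969]], 't': [-0.0349, 0.5418, 1.0859]}
wrist {'mtx': [[335.0036, 0.0, 278.7571], [0.0, 335.0036, 204.7716], [0.0, 0.0, 1.0]], 'mount': [[-0.0012, -0.9522, -0.3053, 0.0844], [1.0, -0.0014, 0.0002, 0.0003], [-0.0006, -0.3053, 0.9522, -0.1447], [0.0, 0.0, 0.0, 1.0]]}
0.15
```

View pics/scene0.png

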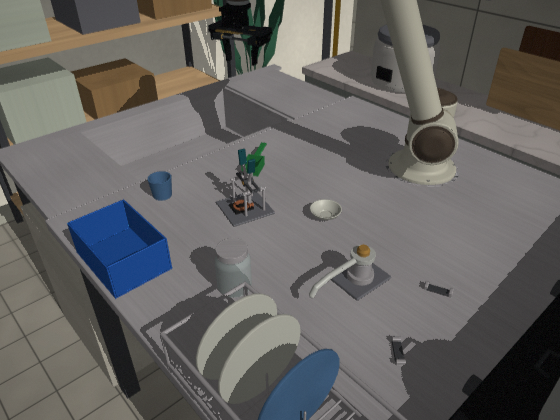

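View pics/top0.png

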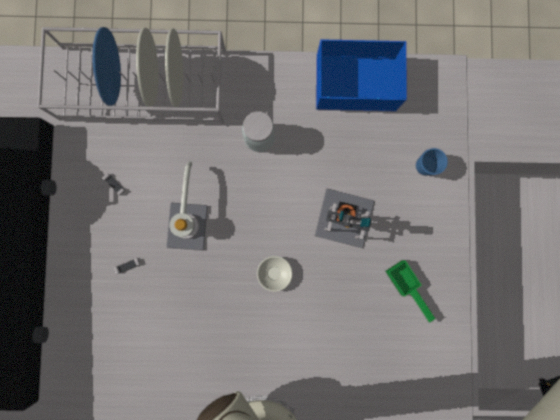

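View pics/wrist0.png

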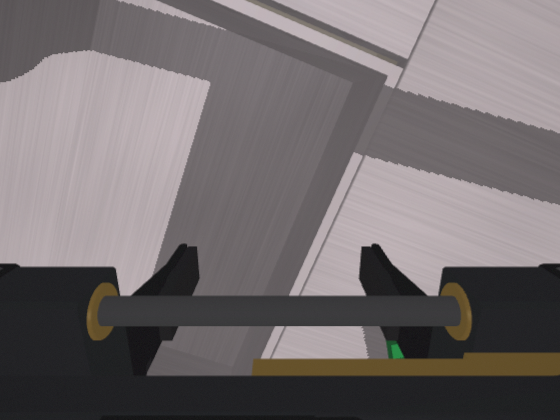

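The scene picture shows the pliers on the stand at about (245,185) and the tap at (362,265). In the top picture they are at (348,217) and (182,225), with the jar, dish, scoop, cup and rests apart from them.

Run:
```python
from station import r
import cv2, numpy as np
for n in ["scene","top"]:
    im=r.capture(n)
    for t in ["pliers","ring","collar","stand_seat","tap_axis","pliers_grip"]:
        try:
            for o in r.outline_of(n,t)[:2]:
                p=o["pixels"]; ys,xs=np.nonzero(p)
                print(n,t,round(o["score"],2),np.round(np.array(o["rect"])*[560,420,560,420],1),xs.mean().round(1),ys.mean().round(1),p.sum())
        except Exception as e: print(n,t,e)
    c={"scene":[(205,140,90,85),(320,225,90,80)],"top":[(305,180,80,75),(155,150,80,110)]}[n]
    for i,(x,y,w,h) in enumerate(c):
        k=min(800/w,600/h); k=int(k)
        cv2.imwrite(f"pics/{n}_c{i}.png",cv2.resize(im[y:y+h,x:x+w],None,fx=k,fy=k,interpolation=cv2.INTER_CUBIC)); print(n,i,x,y,k)
```

```text
scene pliers 0.94 [234.2 149.4 259.9 204.2] 247.1 173.6 541
scene ring 0.59 [233.8 198.  254.5 209.8] 240.5 204.9 72
scene collar 0.9 [306.9 248.2 377.7 297.9] 343.0 268.9 678
scene collar 0.5 [248.4 144.4 268.5 175.3] 257.7 159.3 307
scene stand_seat 0.73 [218.2 178.2 274.4 225.4] 244.2 206.8 1177
scene stand_seat 0.62 [145.4 169.6 170.5 200.7] 160.4 184.8 567
scene tap_axis 0.57 [333.1 265.8 388.4 299. ] 360.7 283.3 736
scene pliers_grip 0.68 [238.7 150.9 257.8 203.4] 247.0 173.5 468
scene 0 205 140 7
scene 1 320 225 7
top pliers 0.71 [327.9 209.8 368.9 229.3] 350.1 220.9 419
top ring 0.41 [335.8 203.8 354.6 216.7] 345.3 208.8 105
top stand_seat 0.92 [313.2 187.9 370.4 249.1] 342.2 217.3 1842
top tap_axis 0.74 [167.2 202.2 206.1 249.3] 188.1 228.2 1136
top pliers_grip 0.9 [324.8 207.8 370.9 234. ] 348.8 220.5 512
top 0 305 180 8
top 1 155 150 5
```

View pics/scene_c0.png

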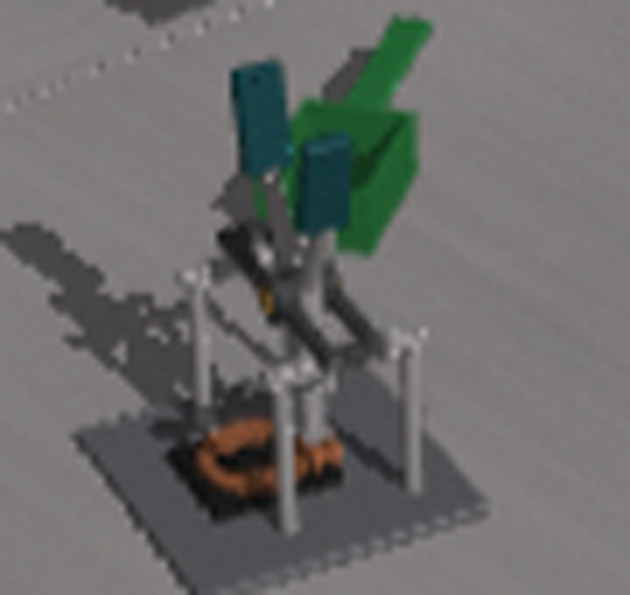

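View pics/scene_c1.png

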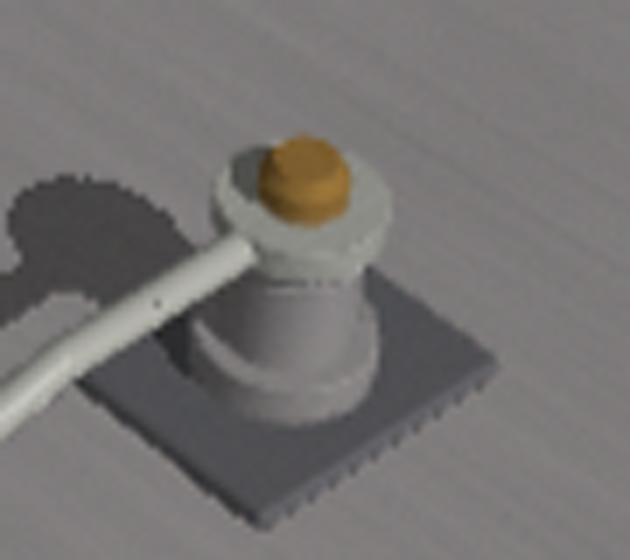

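View pics/top_c0.png

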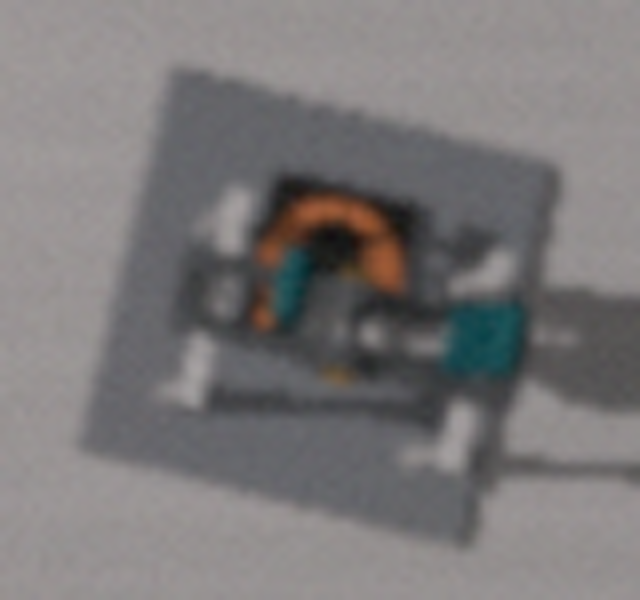

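View pics/top_c1.png

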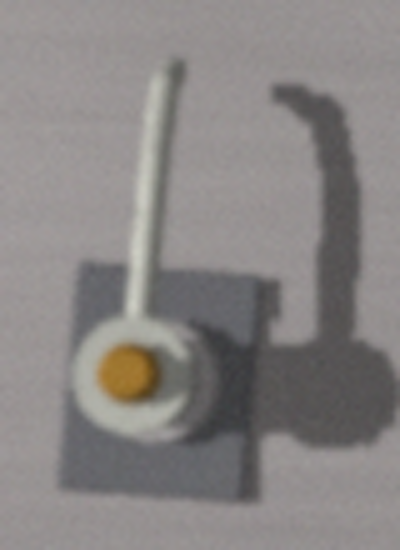

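```bash
cat > h.py <<'E'
import numpy as np, cv2
from station import r
def ray(n,u,v):
    m=r.camera_model(n); d=m["R"].T@np.linalg.solve(m["mtx"],[u,v,1.]); return -m["R"].T@m["t"], d/np.linalg.norm(d)
def tri(obs):
    A=np.zeros((3,3));b=np.zeros(3);R=[]
    for n,u,v in obs:
        o,d=ray(n,u,v);P=np.eye(3)-np.outer(d,d);A+=P;b+=P@o;R.append((o,P))
    X=np.linalg.solve(A,b); return X,[np.linalg.norm(P@(X-o)) for o,P in R]
def onz(n,u,v,z):
    o,d=ray(n,u,v); return o+d*(z-o[2])/d[2]
def proj(n,X):
    m=r.camera_model(n);p=m["mtx"]@(m["R"]@np.asarray(X,float)+m["t"]);return p[:2]/p[2]
def wproj(X,s):
    m=r.camera_model("wrist");T=m["mount"];pt=s["ee_rot"].T@(np.asarray(X,float)-s["tcp_pos"]);pc=T[:3,:3].T@(pt-T[:3,3]);q=m["mtx"]@pc;return q[:2]/q[2]
def wray(u,v,s):
    m=r.camera_model("wrist");T=m["mount"];d=T[:3,:3]@np.linalg.solve(m["mtx"],[u,v,1.]);return s["tcp_pos"]+s["ee_rot"]@T[:3,3], s["ee_rot"]@d
def wonz(u,v,s,z):
    o,d=wray(u,v,s);return o+d*(z-o[2])/d[2]
E
python3 - <<'E'
from h import *
for n,box in [("scene",(225,145,265,185)),("top",(325,200,375,240))]:
    im=r.capture(n).astype(int); b,g,rr=im[...,0],im[...,1],im[...,2]
    m=((b>rr+25)&(g>rr+20)&(abs(b-g)<40)); M=np.zeros_like(m); x0,y0,x1,y1=box; M[y0:y1,x0:x1]=m[y0:y1,x0:x1]
    k,l,st,c=cv2.connectedComponentsWithStats(M.astype(np.uint8))
    for i in range(1,k):
        if st[i,4]>8: print(n,st[i],c[i].round(1))
print("tip",tri([("scene",363.9-.4,247.6-.4),("top",181-.4,224.6-.4)]))
for n in("scene","top"): print(n,ray(n,280,210)[0])
# stand plate corners in top at z~0.00x, tap plate z=.008
P=lambda pts,ox,oy,k,z:[onz("top",ox+x/k-.4,oy+y/k-.4,z).round(4)[:2] for x,y in pts]
print("stand",P([(175,70),(555,165),(465,545),(85,450)],305,180,8,.004))
print("tap",P([(82,263),(278,278),(258,500),(62,488)],155,150,5,.008))
E
```

```text
scene [238 149   9  16 108] [242.2 156.4]
scene [248 159   8  15  94] [251.  165.5]
top [340 212   4   8  22] [341.2 215.2]
top [360 218  11   9  81] [364.9 222. ]
tip (array([0.50375651, 0.18750987, 0.08834302]), [np.float64(0.0008510452409963056), np.float64(0.0008510452409963176)])
scene [1.15069771 0.64898061 0.76452905]
top [ 0.45545017 -0.0138678   1.12533348]
stand [array([ 0.6017, -0.1481]), array([ 0.5747, -0.2641]), array([ 0.4591, -0.2369]), array([ 0.4858, -0.1219])]
tap [array([0.5607, 0.2272]), array([0.5552, 0.1327]), array([0.4483, 0.1393]), array([0.4525, 0.233 ])]
```

Run:
```python
from h import *
a=tri([("scene",251,165.5),("top",341.2,215.2)]);b=tri([("scene",242.2,156.4),("top",364.9,222)])
print(a,b,(a[0]+b[0])/2)
# candidate: stand centre -> seat; project model points to check
y=np.radians(-13);x=np.array([np.cos(y),np.sin(y),0]);yy=np.array([-np.sin(y),np.cos(y),0])
for sx in (-.02,-.012,0):
  S=np.array([.530,-.193,.0815])+sx*x
  print(sx,S.round(4))
  for nm,o in [("grip",(0,0,.063)),("padL top",(0,.034,.084)),("padR top",(0,-.034,.084)),("barL",(0,.05,.0)),("barR",(0,-.05,0)),("ring",(.022,0,-.067))]:
    X=S+o[0]*x+o[1]*yy+np.array([0,0,o[2]]); print(nm,proj("scene",X).round(1),proj("top",X).round(1))
```

```text
(array([ 0.52620899, -0.16287256,  0.14183691]), [np.float64(0.0008345562846199782), np.float64(0.0008345562846200959)]) (array([ 0.51309389, -0.21408604,  0.14028759]), [np.float64(0.00029489286490919715), np.float64(0.00029489286490914603)]) [ 0.51965144 -0.1884793   0.14106225]
-0.02 [ 0.5105 -0.1885  0.0815]
grip [249.1 158.4] [353.2 223. ]
padL top [254.8 157.2] [339.  218.5]
padR top [242.9 145.3] [370.9 226.4]
barL [258.7 188.9] [326.6 219.1]
barR [241.9 170.5] [369.7 229.8]
ring [243.6 202.7] [345.6 217. ]
-0.012 [ 0.5183 -0.1903  0.0815]
grip [246.2 159.2] [354.  219.3]
padL top [251.8 158. ] [339.9 214.8]
padR top [240.1 146. ] [371.8 222.7]
barL [255.9 189.7] [327.5 215.7]
barR [239.2 171.2] [370.5 226.4]
ring [240.9 203.5] [346.4 213.8]
0 [ 0.53   -0.193   0.0815]
grip [241.9 160.4] [355.3 213.9]
padL top [247.4 159.2] [341.2 209.2]
padR top [235.8 147.2] [373.1 217.1]
barL [251.6 191. ] [328.7 210.5]
barR [235.1 172.4] [371.7 221.2]
ring [236.7 204.8] [347.5 208.9]
```

```bash
cat >> h.py <<'E'
from scipy.spatial.transform import Rotation as Ro
def Rdown(yawdeg):
    y=np.radians(yawdeg);x=np.array([np.cos(y),np.sin(y),0]);z=np.array([0,0,-1.]);return np.column_stack([x,np.cross(z,x),z])
def plan(pos,yaw,s=None):
    s=s or r.sense();R=s["ee_rot"];sh=R.T@(np.asarray(pos)-s["tcp_pos"])/.3;t=Ro.from_matrix(R.T@Rdown(yaw)).as_rotvec()/np.pi
    print("shift",sh.round(4),"turn",t.round(4),"tcp",s["tcp_pos"].round(4),"F",s["wrist_force"].round(2),"w",round(s["gripper_width"],3),"t",s["time_s"],"rows",round(max(np.linalg.norm(sh)*300/41.7,np.linalg.norm(t)*180/7.16),1),"j",s["joints"].round(0))
E
python3 -c "
from h import *
plan([.45,-.25,.27],-13)
plan([.519,-.19,.27],-13)"
```

```text
shift [-1.1012  0.7673 -0.1014] turn [-0.     0.    -0.811] tcp [ 0.2242 -0.5834  0.2396] F [-0.97  0.03 -0.83] w 1.001 t 0.95 rows 20.4 j [-54.  22.   0.  -0. -68. -15.]
shift [-1.3877  0.8715 -0.1014] turn [-0.     0.    -0.811] tcp [ 0.2242 -0.5834  0.2396] F [-0.97  0.03 -0.83] w 1.001 t 0.95 rows 20.4 j [-54.  22.   0.  -0. -68. -15.]
```

```bash
python3 -m creep '[[1,-0.9,0.6,-0.1,0,0,-0.81],[1,-0.9,0.6,-0.1,0,0,-0.81],[1,-0.9,0.6,-0.1,0,0,-0.81],[1,-0.9,0.6,-0.1,0,0,-0.81],[1,-0.9,0.6,-0.1,0,0,-0.81]]'; python3 -c "
from h import *
plan([.519,-.19,.27],-13)"
```

```text
time_s: 1.37
tcp_pos: [0.3447, -0.4125, 0.2591]
ee_rot: [[-0.542, -0.84, 0.0], [-0.84, 0.542, -0.0], [0.0, -0.0, -1.0]]
wrist_force: [1.5, 0.2, -0.1]
gripper_width: 1.003
shift [-0.9384 -0.0858 -0.0365] turn [-1.000e-04 -1.000e-04 -6.103e-01] tcp [ 0.3447 -0.4125  0.2591] F [ 1.52  0.21 -0.08] w 1.003 t 1.3667 rows 15.3 j [-33.  13. -10.   0. -67.  -0.]
```

```bash
python3 -m creep '[[1,-0.94,-0.086,-0.036,0,0,-0.61],[1,-0.94,-0.086,-0.036,0,0,-0.61],[1,-0.94,-0.086,-0.036,0,0,-0.61],[1,-0.94,-0.086,-0.036,0,0,-0.61],[1,-0.94,-0.086,-0.036,0,0,-0.61]]'; python3 -c "
from h import *
plan([.519,-.19,.27],-13)"
```

```text
time_s: 1.78
tcp_pos: [0.473, -0.2481, 0.2674]
ee_rot: [[0.052, -0.999, 0.001], [-0.999, -0.052, -0.0], [0.0, -0.001, -1.0]]
wrist_force: [0.4, -0.3, -0.5]
gripper_width: 1.003
shift [-0.1855 -0.1632 -0.0086] turn [-1.000e-04 -3.000e-04 -4.111e-01] tcp [ 0.473  -0.2481  0.2674] F [ 0.41 -0.31 -0.53] w 1.003 t 1.7833 rows 10.3 j [-10.  12. -10.   0. -68.  13.]
```

```bash
python3 -m creep '[[1,-0.33,0.25,0,0,0,-0.41],[1,-0.33,0.25,0,0,0,-0.41],[1,-0.33,0.25,0,0,0,-0.41],[1,-0.33,0.25,0,0,0,-0.41],[1,-0.33,0.25,0,0,0,-0.41]]'; python3 -c "
from h import *
plan([.519,-.19,.27],-13)"
```

```text
time_s: 2.2
tcp_pos: [0.3917, -0.1517, 0.268]
ee_rot: [[0.629, -0.777, 0.002], [-0.777, -0.629, -0.0], [0.002, -0.002, -1.0]]
wrist_force: [0.8, -0.7, -0.0]
gripper_width: 0.999
shift [ 0.3662 -0.2493 -0.0056] turn [-0.0003 -0.0007 -0.2111] tcp [ 0.3917 -0.1517  0.268 ] F [ 0.8 -0.7 -0. ] w 0.999 t 2.2 rows 5.3 j [  1.   0. -23.   0. -66.  38.]
```

```bash
python3 -m creep '[[1,0.366,-0.249,0,0,0,-0.211],[1,0.366,-0.249,0,0,0,-0.211],[1,0.366,-0.249,0,0,0,-0.211],[1,0.366,-0.249,0,0,0,-0.211],[1,0.366,-0.249,0,0,0,-0.211]]'; python3 -c "
from h import *
plan([.519,-.19,.27],-13)"
```

```text
time_s: 2.62
tcp_pos: [0.5213, -0.1906, 0.2667]
ee_rot: [[0.964, -0.266, 0.0], [-0.266, -0.964, -0.0], [0.0, 0.0, -1.0]]
wrist_force: [-0.2, -0.3, 0.3]
gripper_width: 0.997
shift [-0.0077  0.0002 -0.011 ] turn [ 0.0001 -0.0001 -0.0134] tcp [ 0.5213 -0.1906  0.2667] F [-0.24 -0.34  0.25] w 0.997 t 2.6167 rows 0.3 j [ -3.  14.  -7.   0. -69.  78.]
```

```bash
python3 -m creep '[[1,0,0,0,0,0,-0.013],[1,0,0,0,0,0,-0.013]]'
python3 - <<'E'
from h import *
s=r.sense(); im=r.capture("wrist"); plan([.519,-.19,.27],-13,s)
cv2.imwrite("pics/w1.png",im); np.save("s1.npy",s,allow_pickle=True)
y=np.radians(-13);x=np.array([np.cos(y),np.sin(y),0]);yy=np.array([-np.sin(y),np.cos(y),0])
S=np.array([.5185,-.190,.0815])
for nm,o in [("grip",(0,0,.063)),("padL top",(0,.034,.084)),("padR top",(0,-.034,.084)),("barL",(0,.05,.003)),("barR",(0,-.05,.003)),("ring",(.022,0,-.067)),("eyes",(0,0,-.065))]:
    X=S+o[0]*x+o[1]*yy+np.array([0,0,o[2]]); print(nm,wproj(X,s).round(1))
E
```

```text
time_s: 2.78
tcp_pos: [0.5216, -0.1907, 0.266]
ee_rot: [[0.974, -0.226, -0.001], [-0.226, -0.974, -0.0], [-0.001, 0.0, -1.0]]
wrist_force: [-0.7, -0.1, -0.2]
gripper_width: 0.999
shift [-0.009  -0.0003 -0.0133] turn [ 0.0002  0.0002 -0.0003] tcp [ 0.5216 -0.1907  0.266 ] F [-0.68 -0.12 -0.22] w 0.999 t 2.7833 rows 0.1 j [ -3.  14.  -7.   0. -69.  80.]
grip [279.4 207. ]
padL top [235.7 215.6]
padR top [323.2 215.4]
barL [229.6 188.5]
barR [328.9 188.3]
ring [279.1 155.1]
eyes [279.2 173.6]
```

View pics/w1.png

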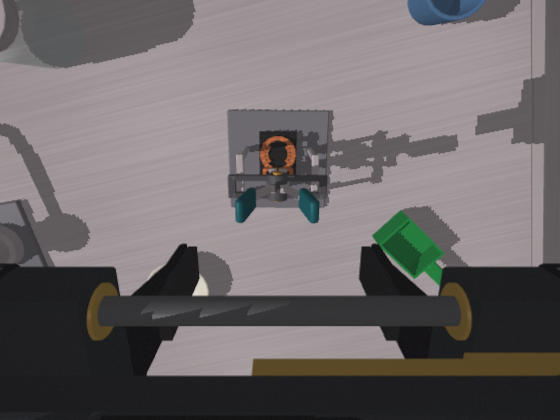

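The wrist view shows the ring at about (278,154), the crossbar at about (278,182) and the pads at about (246,205) and (309,206), close to what I predicted. I'll zoom in.

Run:
```python
import cv2
im=cv2.imread("pics/w1.png")[120:230,215:345]
cv2.imwrite("pics/w1z.png",cv2.resize(im,None,fx=5,fy=5,interpolation=cv2.INTER_CUBIC))
```

```text
(no output)
```

View pics/w1z.png

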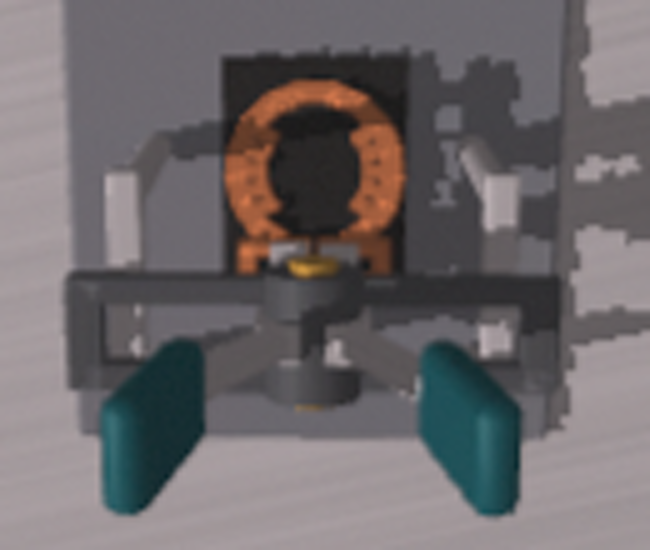

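```bash
python3 -c "
from h import *
plan([.5205,-.1892,.1425],-13)"
```

```text
shift [-0.0035 -0.0042  0.4128] turn [ 0.0001  0.0001 -0.0009] tcp [ 0.5213 -0.1906  0.2663] F [-0.62  0.3  -0.36] w 1.004 t 2.8333 rows 3.0 j [ -3.  14.  -7.   0. -69.  80.]
```

```bash
python3 -m creep '[[1,-0.0035,-0.0042,0.1,0,0,0],[1,-0.0035,-0.0042,0.2,0,0,0],[1,-0.0035,-0.0042,0.31,0,0,0],[1,-0.0035,-0.0042,0.413,0,0,0],[1,-0.0035,-0.0042,0.413,0,0,0]]'
python3 - <<'E'
from h import *
s=r.sense();plan([.5205,-.1892,.1425],-13,s)
cv2.imwrite("pics/w2.png",r.capture("wrist"))
im=r.capture("scene")[120:230,200:300]
cv2.imwrite("pics/sc2.png",cv2.resize(im,None,fx=5,fy=5,interpolation=cv2.INTER_CUBIC))
E
```

```text
time_s: 3.25
tcp_pos: [0.5159, -0.1883, 0.1367]
ee_rot: [[0.973, -0.23, -0.013], [-0.23, -0.973, 0.002], [-0.013, 0.001, -1.0]]
wrist_force: [-1.3, 1.0, -1.6]
gripper_width: 1.0
shift [ 0.0153 -0.0007 -0.0194] turn [ 0.0002  0.0041 -0.0018] tcp [ 0.5159 -0.1883  0.1367] F [-1.34  1.04 -1.63] w 1.0 t 3.25 rows 0.2 j [ -3.  21. -18.  -0. -52.  80.]
```

View pics/w2.png

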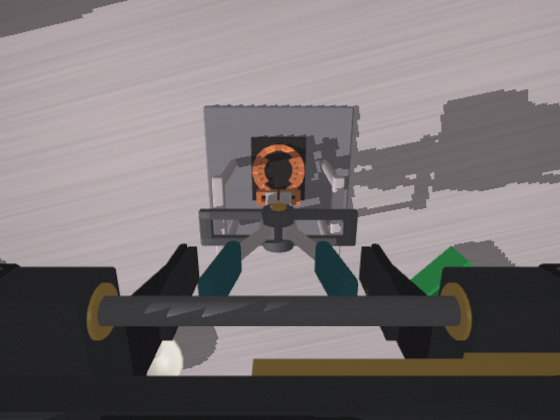

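View pics/sc2.png

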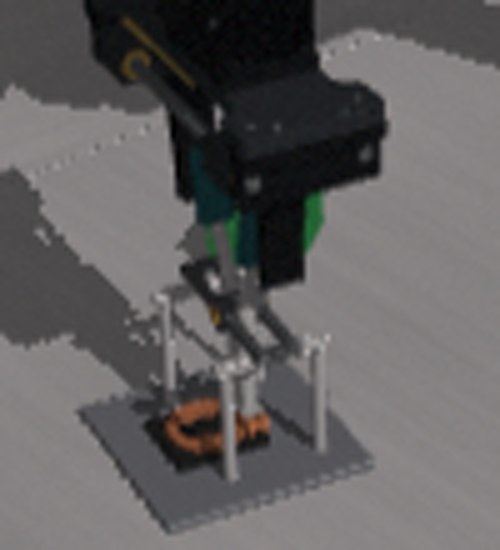

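Both pictures show the fingers straddling the pads. In the wrist view the ring is centred at about (279,168) and the crossbar at about (278,228). I'll settle and correct the pose.

```bash
python3 -m creep '[[1,0.012,-0.0007,-0.019,0,0.004,0],[1,0.012,-0.0007,-0.019,0,0.004,0],[1,0.012,-0.0007,-0.019,0,0.004,0]]'
python3 - <<'E'
from h import *
s=r.sense();plan([.5205,-.1892,.1425],-13,s)
cv2.imwrite("pics/w3.png",r.capture("wrist"))
y=np.radians(-13);x=np.array([np.cos(y),np.sin(y),0]);yy=np.array([-np.sin(y),np.cos(y),0])
S=np.array([.5205,-.1892,.0815])
for nm,o in [("grip",(0,0,.063)),("padL top",(0,.034,.084)),("padR top",(0,-.034,.084)),("barL",(0,.05,.003)),("barR",(0,-.05,.003)),("barf",(.012,.05,.003)),("barb",(-.012,.05,.003)),("ring",(.022,0,-.067)),("eyes",(0,0,-.065))]:
    X=S+o[0]*x+o[1]*yy+np.array([0,0,o[2]]); print(nm,wproj(X,s).round(1))
im=cv2.imread("pics/w3.png")[120:270,190:370]
cv2.imwrite("pics/w3z.png",cv2.resize(im,None,fx=4,fy=4,interpolation=cv2.INTER_CUBIC))
E
```

```text
time_s: 3.6
tcp_pos: [0.5256, -0.1902, 0.1513]
ee_rot: [[0.974, -0.228, 0.016], [-0.228, -0.974, -0.005], [0.017, 0.001, -1.0]]
wrist_force: [-0.5, 0.0, 0.1]
gripper_width: 1.001
shift [-0.0178  0.0007  0.029 ] turn [ 0.0003 -0.0054 -0.0009] tcp [ 0.5256 -0.1902  0.1513] F [-0.45  0.04  0.09] w 1.001 t 3.6 rows 0.2 j [ -3.  20. -17.   0. -52.  80.]
grip [280.2 281.2]
padL top [205.2 305. ]
padR top [355.6 304.5]
barL [206.7 236.9]
barR [352.9 236.3]
barf [205.5 220.3]
barb [207.8 252.9]
ring [279.4 182.1]
eyes [279.5 207.1]
```

View pics/w3z.png

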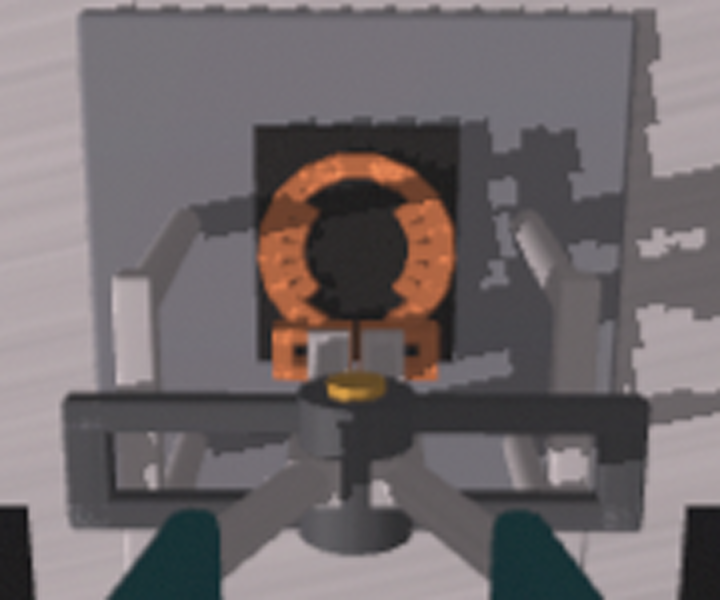

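Run:
```python
from h import *
for i in range(6):
    s=r.sense();print(s["time_s"],s["tcp_pos"].round(4),s["ee_rot"][:,2].round(3));r.capture("top")
plan([.5205,-.1892,.1425],-13)
```

```text
3.65 [ 0.5251 -0.1901  0.1506] [ 0.015 -0.004 -1.   ]
3.7 [ 0.5247 -0.19    0.15  ] [ 0.014 -0.004 -1.   ]
3.75 [ 0.5244 -0.19    0.1495] [ 0.013 -0.004 -1.   ]
3.8 [ 0.5242 -0.19    0.1492] [ 0.012 -0.004 -1.   ]
3.85 [ 0.524  -0.19    0.1489] [ 0.011 -0.004 -1.   ]
3.9 [ 0.524  -0.19    0.1487] [ 0.011 -0.004 -1.   ]
shift [-0.0121  0.0001  0.02  ] turn [ 0.0004 -0.0036 -0.0009] tcp [ 0.524  -0.19    0.1485] F [-0.61 -0.49  0.24] w 1.0 t 3.95 rows 0.2 j [ -3.  20. -17.   0. -52.  80.]
```

```bash
python3 -m creep '[[1,-0.006,0,0.01,0,-0.002,0],[1,-0.011,0,0.018,0,-0.0036,0],[1,-0.011,0,0.02,0,-0.0036,0],[1,-0.011,0,0.02,0,-0.0036,0],[1,-0.011,0,0.02,0,-0.0036,0]]'; python3 -c "
from h import *
plan([.5208,-.1890,.1425],-13)"
```

```text
time_s: 4.37
tcp_pos: [0.5208, -0.1893, 0.1423]
ee_rot: [[0.974, -0.228, -0.001], [-0.228, -0.974, -0.001], [-0.0, 0.002, -1.0]]
wrist_force: [-0.7, -0.9, -0.7]
gripper_width: 1.0
shift [-0.0002 -0.001  -0.0007] turn [ 0.0005  0.0001 -0.0009] tcp [ 0.5208 -0.1893  0.1423] F [-0.7  -0.92 -0.68] w 1.0 t 4.3667 rows 0.0 j [ -3.  20. -17.   0. -52.  80.]
```

Now I'll squeeze.

```bash
python3 -m creep '[[0,0,-0.001,0,0,0,0],[0,0,-0.001,0,0,0,0],[0,0,-0.001,0,0,0,0],[0,0,-0.001,0,0,0,0],[0,0,-0.001,0,0,0,0]]';python3 -m creep '[[0,0,0,0,0,0,0],[0,0,0,0,0,0,0],[0,0,0,0,0,0,0],[0,0,0,0,0,0,0],[0,0,0,0,0,0,0]]'
python3 - <<'E'
from h import *
s=r.sense();plan([.5208,-.1890,.1425],-13)
im=r.capture("wrist")
cv2.imwrite("pics/w4.png",im)
im=im[120:270,190:370]
cv2.imwrite("pics/w4z.png",cv2.resize(im,None,fx=4,fy=4,interpolation=cv2.INTER_CUBIC))
E
```

```text
time_s: 4.78
tcp_pos: [0.5214, -0.1892, 0.1431]
ee_rot: [[0.974, -0.227, 0.001], [-0.227, -0.974, -0.002], [0.001, 0.002, -1.0]]
wrist_force: [-1.3, 0.9, 7.4]
gripper_width: 0.707
time_s: 5.2
tcp_pos: [0.5232, -0.1896, 0.147]
ee_rot: [[0.974, -0.226, 0.006], [-0.226, -0.974, -0.004], [0.007, 0.003, -1.0]]
wrist_force: [-3.8, 2.4, 14.5]
gripper_width: 0.427
shift [-0.0083 -0.0001  0.0148] turn [ 0.0008 -0.0021 -0.0004] tcp [ 0.5232 -0.1896  0.147 ] F [-3.82  2.41 14.54] w 0.427 t 5.2 rows 0.1 j [ -3.  20. -17.   0. -52.  80.]
```

View pics/w4z.png

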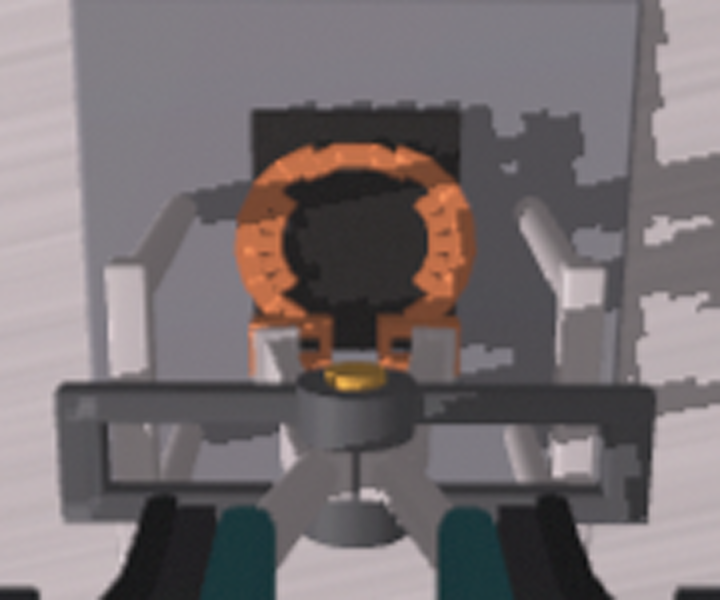

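```bash
python3 -m creep '[[0,0,0,-0.02,0,0,0],[0,0,0,-0.05,0,0,0],[0,0,0,-0.1,0,0,0],[0,0,0,-0.15,0,0,0],[0,0,0,-0.2,0,0,0]]'
python3 - <<'E'
from h import *
for i in range(4): im=r.capture("wrist")
s=r.sense();plan([.5208,-.1890,.25],-13)
cv2.imwrite("pics/w5.png",im)
im=im[120:270,190:370]
cv2.imwrite("pics/w5z.png",cv2.resize(im,None,fx=4,fy=4,interpolation=cv2.INTER_CUBIC))
E
```

```text
time_s: 5.67
tcp_pos: [0.5223, -0.1892, 0.2071]
ee_rot: [[0.974, -0.226, 0.004], [-0.226, -0.974, -0.004], [0.005, 0.002, -1.0]]
wrist_force: [-0.2, 0.3, -2.0]
gripper_width: 0.43
shift [-0.0043  0.001  -0.1454] turn [ 0.0006 -0.0018 -0.0005] tcp [ 0.5224 -0.1891  0.2064] F [-0.43  0.6  -2.75] w 0.431 t 5.8667 rows 1.0 j [ -3.  17. -13.   0. -60.  80.]
```

View pics/w5z.png

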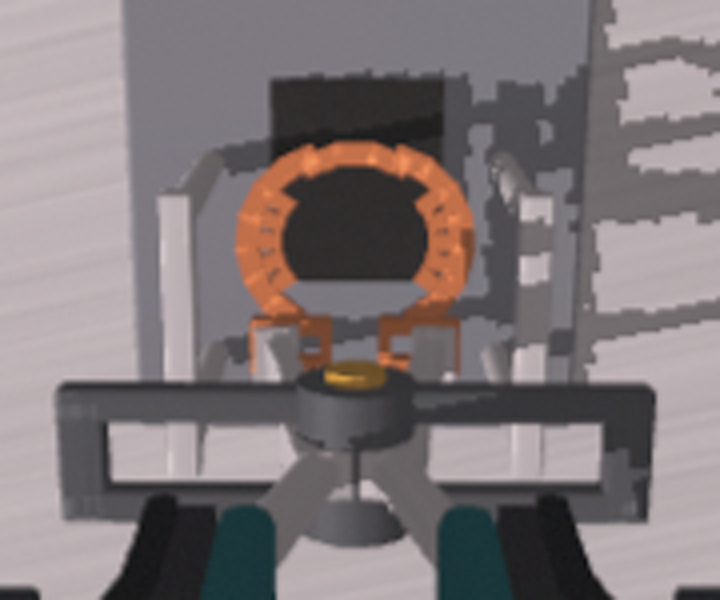

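```bash
python3 -m creep '[[0,0,-0.02,-0.1,0,0,0],[0,-0.02,-0.08,-0.2,0,0,0],[0,-0.03,-0.18,-0.21,0,0,0],[0,-0.05,-0.28,-0.21,0,0,0],[0,-0.06,-0.38,-0.21,0,0,0]]'; python3 -c "
from h import *
plan([.485,.192,.27],-13)"
```

```text
time_s: 6.28
tcp_pos: [0.5293, -0.0727, 0.268]
ee_rot: [[0.974, -0.228, 0.003], [-0.228, -0.974, -0.003], [0.003, 0.002, -1.0]]
wrist_force: [0.6, -0.3, -2.4]
gripper_width: 0.429
shift [-0.3448 -0.8254 -0.0093] turn [ 0.0006 -0.0011 -0.001 ] tcp [ 0.5293 -0.0727  0.268 ] F [ 0.65 -0.28 -2.41] w 0.429 t 6.2833 rows 6.4 j [ 10.  12. -10.   0. -68.  67.]
```

```bash
python3 -m creep '[[0,-0.04,-0.1,0,0,-0.001,0],[0,-0.085,-0.205,0,0,-0.001,0],[0,-0.125,-0.31,0,0,-0.001,0],[0,-0.17,-0.41,0,0,-0.001,0],[0,-0.21,-0.51,0,0,-0.001,0]]'; python3 -c "
from h import *
plan([.485,.192,.27],-13)"
```

```text
time_s: 6.7
tcp_pos: [0.5013, 0.0919, 0.2657]
ee_rot: [[0.974, -0.228, -0.004], [-0.228, -0.974, -0.003], [-0.003, 0.004, -1.0]]
wrist_force: [0.4, -0.5, -1.5]
gripper_width: 0.428
shift [-0.129  -0.3123 -0.0149] turn [ 0.0011  0.0009 -0.001 ] tcp [0.5013 0.0919 0.2657] F [ 0.45 -0.52 -1.46] w 0.428 t 6.7 rows 2.4 j [ 29.  10. -13.   0. -68.  48.]
```

```bash
python3 -m creep '[[0,-0.05,-0.13,-0.01,0.001,0,-0.001],[0,-0.09,-0.23,-0.015,0.001,0,-0.001],[0,-0.12,-0.29,-0.015,0.001,0,-0.001],[0,-0.129,-0.312,-0.015,0.001,0,-0.001],[0,-0.129,-0.312,-0.015,0.001,0,-0.001]]'
python3 - <<'E'
from h import *
for i in range(5): s=r.sense(); im=r.capture("wrist")
plan([.485,.192,.27],-13,s)
cv2.imwrite("pics/w6.png",im); np.save("s6.npy",s,allow_pickle=True)
im=im[90:270,170:390]
cv2.imwrite("pics/w6z.png",cv2.resize(im,None,fx=3.5,fy=3.5,interpolation=cv2.INTER_CUBIC))
print(wproj([.5038,.1875,.0883],s),wproj([.5038,.1875,.0733],s))
E
```

```text
time_s: 7.12
tcp_pos: [0.4841, 0.1931, 0.2684]
ee_rot: [[0.975, -0.223, -0.005], [-0.223, -0.975, -0.001], [-0.005, 0.002, -1.0]]
wrist_force: [-0.2, -0.3, -2.4]
gripper_width: 0.427
shift [-0.0009 -0.0043 -0.0017] turn [ 0.0005  0.0012 -0.0005] tcp [0.485  0.1907 0.2695] F [ 0.84 -0.48 -2.08] w 0.424 t 7.3167 rows 0.0 j [ 39.  11. -11.  -0. -68.  38.]
[277.86808434 166.11386311] [277.8895313  163.19772134]
```

View pics/w6z.png

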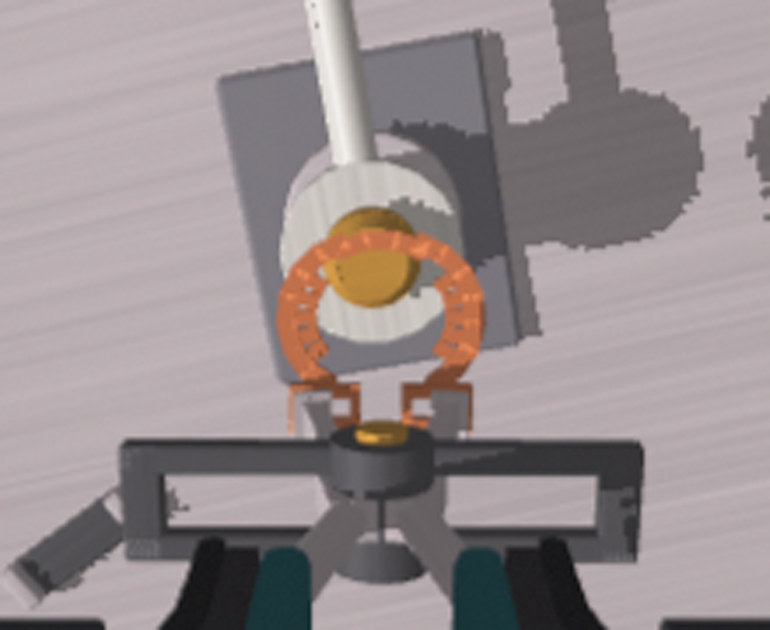

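Run:
```python
from h import *
s=np.load("s6.npy",allow_pickle=True).item()
T=r.camera_model("wrist")["mount"];K=r.camera_model("wrist")["mtx"]
def wt(u,v,z):
    d=T[:3,:3]@np.linalg.solve(K,[u,v,1.]);return T[:3,3]+d*(z-T[2,3])/d[2]
# w4-based model
y=np.radians(-13);x=np.array([np.cos(y),np.sin(y),0])
R4=np.array([[.974,-.226,.006],[-.226,-.974,-.004],[.007,.003,-1.]])
S=np.array([.5208,-.1890,.0815])
print("ring tool from w4",R4.T@(S+.022*x+[0,0,-.067]-[.5232,-.1896,.147]), "pivot", R4.T@(S-[.5232,-.1896,.147]))
for z in(.1295,.1315,.1335): print(z,"far edge",wt(279,155.4+.0,z).round(4),"left",wt(170+278/3.5,175,z).round(4),"right",wt(170+485/3.5,175,z).round(4), "lugs front row", wt(279,90+383/3.5,z-.005).round(4))
for zz in (.083,.0883,.095):
    p=wonz(275.7,164.9,s,zz);print("tip",zz,p.round(4),"tool",(s["ee_rot"].T@(p-s["tcp_pos"])).round(4))
```

```text
ring tool from w4 [ 0.01859656 -0.00046382  0.13263161] pivot [-0.0029317 -0.0002385  0.0654832]
0.1295 far edge [ 0.0389 -0.0003  0.1295] left [ 0.0225 -0.0251  0.1295] right [0.0224 0.0244 0.1295] lugs front row [ 0.0026 -0.0004  0.1245]
0.1315 far edge [ 0.0386 -0.0003  0.1315] left [ 0.022  -0.0252  0.1315] right [0.022  0.0246 0.1315] lugs front row [ 0.002  -0.0004  0.1265]
0.1335 far edge [ 0.0382 -0.0003  0.1335] left [ 0.0216 -0.0254  0.1335] right [0.0215 0.0247 0.1335] lugs front row [ 0.0014 -0.0004  0.1285]
tip 0.083 [0.5044 0.1896 0.083 ] tool [ 0.0199 -0.0036  0.1864]
tip 0.0883 [0.5055 0.1893 0.0883] tool [ 0.0209 -0.0036  0.1811]
tip 0.095 [0.5067 0.1889 0.095 ] tool [ 0.0223 -0.0035  0.1744]
```

```bash
python3 -m creep '[[0,0.004,-0.005,0.03,0,0,0],[0,0.01,-0.0107,0.06,0,0.001,0],[0,0.01,-0.0107,0.09,0,0.001,0],[0,0.01,-0.0107,0.1,0,0.001,0],[0,0.01,-0.0107,0.1,0,0.001,0]]'
python3 - <<'E'
from h import *
for i in range(5): s=r.sense(); im=r.capture("wrist")
plan([.485,.192,.24],-13,s)
cv2.imwrite("pics/w7.png",im); np.save("s7.npy",s,allow_pickle=True)
im=im[90:270,170:390]
cv2.imwrite("pics/w7z.png",cv2.resize(im,None,fx=3.5,fy=3.5,interpolation=cv2.INTER_CUBIC))
im=r.capture("scene")[150:320,280:440]
cv2.imwrite("pics/sc7.png",cv2.resize(im,None,fx=3.5,fy=3.5,interpolation=cv2.INTER_CUBIC))
E
```

```text
time_s: 7.78
tcp_pos: [0.4879, 0.1924, 0.2379]
ee_rot: [[0.974, -0.227, -0.004], [-0.227, -0.974, -0.003], [-0.003, 0.004, -1.0]]
wrist_force: [0.2, 0.4, -2.0]
gripper_width: 0.428
shift [-0.0117  0.0071  0.0003] turn [ 0.0001 -0.0002 -0.0005] tcp [0.4889 0.1933 0.2401] F [-0.56 -0.39 -2.97] w 0.43 t 7.9833 rows 0.1 j [ 39.  12. -13.   0. -64.  38.]
```

View pics/w7z.png

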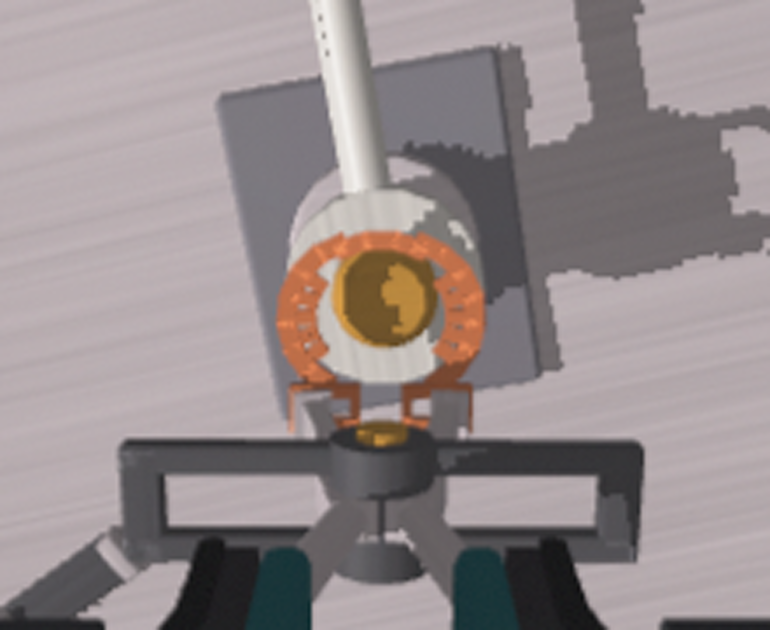

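View pics/sc7.png

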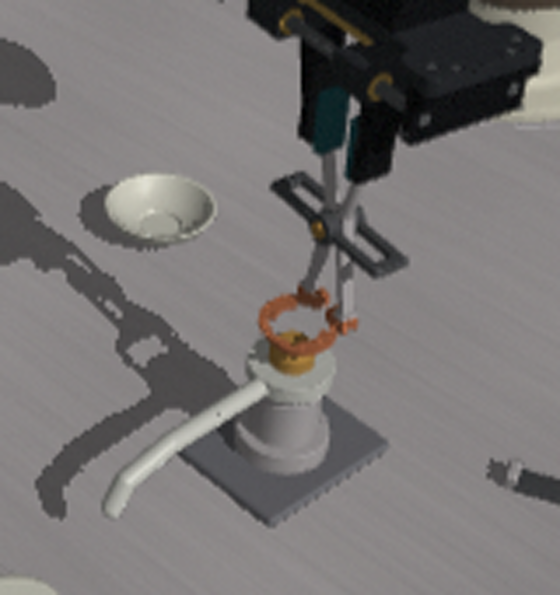

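```bash
cat > fit.py <<'E'
from h import *
from scipy.optimize import minimize
def brass(im,box):
    hsv=cv2.cvtColor(im,cv2.COLOR_BGR2HSV);H,S,V=[hsv[...,i].astype(int) for i in range(3)]
    m=(H>=16)&(H<=26)&(S>120)&(V>50);M=np.zeros(m.shape,np.uint8);x0,y0,x1,y1=box;M[y0:y1,x0:x1]=m[y0:y1,x0:x1]
    k,l,st,c=cv2.connectedComponentsWithStats(M);i=1+np.argmax(st[1:,4]);return (l==i).astype(np.uint8)
th=np.linspace(0,2*np.pi,60)
def model(x,y,z,r0,pr):
    pts=[]
    for dz,rr in ((0,r0),(-.006,.014),(-.0149,.014)):
        pts+=[pr([x+rr*np.cos(t),y+rr*np.sin(t),z+dz]) for t in th]
    return cv2.convexHull(np.array(pts,np.float32))[:,0]
def fit(mask,pr,p0,free,r0=.011):
    k=8
    ys,xs=np.nonzero(mask);x0,x1,y0,y1=xs.min()-5,xs.max()+6,ys.min()-5,ys.max()+6
    big=cv2.resize(mask[y0:y1,x0:x1],None,fx=k,fy=k,interpolation=cv2.INTER_NEAREST)
    def cost(q):
        p=np.array(p0,float);p[free]+=np.array(q)*.001
        h=model(*p,r0,pr);ren=np.zeros_like(big);cv2.fillConvexPoly(ren,np.round(((h-[x0-.5,y0-.5])*k)).astype(np.int32),1)
        return float((ren!=big).sum())/k/k
    best=minimize(cost,np.zeros(len(free)),method="Nelder-Mead",options=dict(initial_simplex=np.vstack([np.zeros(len(free)),3*np.eye(len(free))]),xatol=.02,fatol=.05))
    p=np.array(p0,float);p[free]+=best.x*.001;return p,best.fun,mask.sum()
E
python3 - <<'E'
from fit import *
s=np.load("s7.npy",allow_pickle=True).item()
M=brass(cv2.imread("pics/w7.png"),(255,150,305,195)); print(M.sum(),np.nonzero(M.any(0))[0][[0,-1]],np.nonzero(M.any(1))[0][[0,-1]])
for z in(.083,.0883,.095):
  for r0 in (.010,.012):
    p,f,n=fit(M,lambda X:wproj(X,s),[.505,.189,z],[0,1],r0); print(z,r0,p.round(4),f,n,"tool",(s["ee_rot"].T@(p-s["tcp_pos"])).round(4))
im=cv2.imread("pics/scene0.png");M=brass(im,(345,235,385,265));print(M.sum())
im2=cv2.imread("pics/top0.png");M2=brass(im2,(165,210,200,240));print(M2.sum())
for r0 in(.010,.012):
  for z in (.083,.0883,.095):
    p,f,n=fit(M,lambda X:proj("scene",X),[.5045,.188,z],[0,1],r0);print("scene",p.round(4),f,n)
    p,f,n=fit(M2,lambda X:proj("top",X),[.5045,.188,z],[0,1],r0);print("top",p.round(4),f,n)
E
```

```text
649 [265 294] [162 188]Traceback (most recent call last):
  File "<stdin>", line 6, in <module>
  File "fit.py", line 21, in fit
    best=minimize(cost,np.zeros(len(free)),method="Nelder-Mead",options=dict(initial_simplex=np.vstack([np.zeros(len(free)),3*np.eye(len(free))]),xatol=.02,fatol=.05))
    res = _minimize_neldermead(fun, x0, args, callback, bounds=bounds,
                               **options)
    fxcc = func(xcc)
    fx = function(np.copy(x), *(wrapper_args + args))
  File "fit.py", line 19, in cost
    h=model(*p,r0,pr);ren=np.zeros_like(big);cv2.fillConvexPoly(ren,np.round(((h-[x0-.5,y0-.5])*k)).astype(np.int32),1)
  File "fit.py", line 11, in model
    pts+=[pr([x+rr*np.cos(t),y+rr*np.sin(t),z+dz]) for t in th]
          ~~^^^^^^^^^^^^^^^^^^^^^^^^^^^^^^^^^^^^^^
  File "<stdin>", line 6, in <lambda>
  File "h.py", line 15, in wproj
    m=r.camera_model("wrist");T=m["mount"];pt=s["ee_rot"].T@(np.asarray(X,float)-s["tcp_pos"]);pc=T[:3,:3].T@(pt-T[:3,3]);q=m["mtx"]@pc;return q[:2]/q[2]
ValueError: time passes only in moves, steps and waits
```

```bash
python3 - <<'E'
from station import r
import pickle
pickle.dump({n:r.camera_model(n) for n in("scene","top","wrist")},open("cm.pkl","wb"))
E
sed -i 's/r\.camera_model(n)/CM[n]/; s/r\.camera_model("wrist")/CM["wrist"]/' h.py; sed -i '2a import pickle; CM=pickle.load(open("cm.pkl","rb"))' h.py
cat > f7.py <<'E'
from fit import *
s=np.load("s7.npy",allow_pickle=True).item()
M=brass(cv2.imread("pics/w7.png"),(255,150,305,195)); print(M.sum(),np.nonzero(M.any(0))[0][[0,-1]],np.nonzero(M.any(1))[0][[0,-1]])
for z in(.083,.0883,.095):
  for r0 in (.010,.012):
    p,f,n=fit(M,lambda X:wproj(X,s),[.505,.189,z],[0,1],r0); print(z,r0,p.round(4),f,n,"tool",(s["ee_rot"].T@(p-s["tcp_pos"])).round(4))
im=cv2.imread("pics/scene0.png");M=brass(im,(345,235,385,265));print(M.sum())
im2=cv2.imread("pics/top0.png");M2=brass(im2,(165,210,200,240));print(M2.sum())
for r0 in(.010,.012):
  for z in (.083,.0883,.095):
    p,f,n=fit(M,lambda X:proj("scene",X),[.5045,.188,z],[0,1],r0);print("scene",p.round(4),f,n)
    p,f,n=fit(M2,lambda X:proj("top",X),[.5045,.188,z],[0,1],r0);print("top",p.round(4),f,n)
E
python3 f7.py
```

```text
649 [265 294] [162 188]
0.083 0.01 [0.5037 0.1897 0.083 ] 90.0625 649 tool [1.520e-02 1.000e-04 1.571e-01]
0.083 0.012 [0.5037 0.1897 0.083 ] 90.0625 649 tool [1.520e-02 1.000e-04 1.571e-01]
0.0883 0.01 [0.505  0.1895 0.0883] 110.234375 649 tool [0.0164 0.     0.1518]
0.0883 0.012 [0.505  0.1895 0.0883] 110.234375 649 tool [0.0164 0.     0.1518]
0.095 0.01 [0.5056 0.1893 0.095 ] 143.390625 649 tool [1.710e-02 1.000e-04 1.451e-01]
0.095 0.012 [0.5056 0.1893 0.095 ] 143.390625 649 tool [1.710e-02 1.000e-04 1.451e-01]
121
99
scene [0.4973 0.1835 0.083 ] 16.609375 121
top [0.5052 0.191  0.083 ] 32.796875 99
scene [0.5022 0.1871 0.0883] 18.359375 121
top [0.5058 0.1898 0.0883] 34.296875 99
scene [0.5087 0.1916 0.095 ] 20.53125 121
top [0.5056 0.1886 0.095 ] 35.90625 99
scene [0.4978 0.1836 0.083 ] 25.09375 121
top [0.5052 0.191  0.083 ] 32.796875 99
scene [0.5029 0.1873 0.0883] 27.140625 121
top [0.5058 0.1898 0.0883] 34.296875 99
scene [0.5089 0.1919 0.095 ] 29.78125 121
top [0.5056 0.1886 0.095 ] 35.90625 99
```

Run:
```python
from fit import *
s=np.load("s7.npy",allow_pickle=True).item()
im=cv2.imread("pics/w7.png");M=brass(im,(255,150,305,195))
k=10;x0,y0=240,148
z=cv2.resize(im[y0:y0+58,x0:x0+78],None,fx=k,fy=k,interpolation=cv2.INTER_CUBIC)
def circ(c,rr,col):
    p=np.array([wproj([c[0]+rr*np.cos(t),c[1]+rr*np.sin(t),c[2]],s) for t in th]);cv2.polylines(z,[np.round((p-[x0-.5,y0-.5])*k).astype(np.int32)],True,col,1)
x,y=.505,.1895
circ((x,y,.0883),.011,(255,0,0));circ((x,y,.0823),.014,(0,255,0));circ((x,y,.0733),.014,(0,255,255))
circ((x,y,.0733),.027,(255,0,255))
cv2.imwrite("pics/w7b.png",z)
```

```text
(no output)
```

View pics/w7b.png

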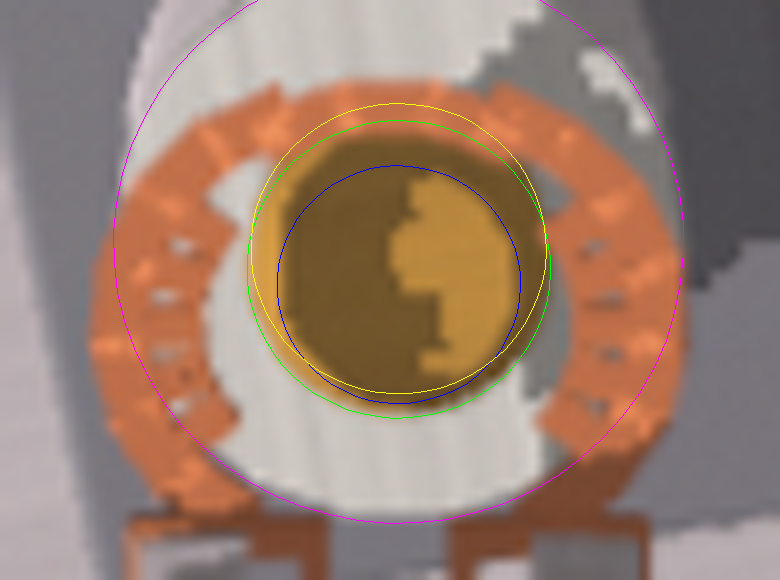

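The ring sits above the post. The post's centre is about 0.5 px to the right of the ring's centre, so I'll make a small correction and lower to tip level.

```bash
python3 -m creep '[[0,-0.0017,0.0027,0.01,0,0,0],[0,-0.0017,0.0027,0.025,0,0,0],[0,-0.0017,0.0027,0.04,0,0,0],[0,-0.0017,0.0027,0.043,0,0,0],[0,-0.0017,0.0027,0.043,0,0,0]]'
python3 - <<'E'
from h import *
for i in range(5): s=r.sense(); im=r.capture("wrist")
plan([.485,.192,.21],-13,s)
cv2.imwrite("pics/w8.png",im); np.save("s8.npy",s,allow_pickle=True)
k=10;x0,y0=240,140
cv2.imwrite("pics/w8z.png",cv2.resize(im[y0:y0+60,x0:x0+78],None,fx=k,fy=k,interpolation=cv2.INTER_CUBIC))
im=r.capture("scene")[220:280,330:400]
cv2.imwrite("pics/sc8.png",cv2.resize(im,None,fx=10,fy=10,interpolation=cv2.INTER_CUBIC))
E
```

```text
time_s: 8.5
tcp_pos: [0.4878, 0.1924, 0.2265]
ee_rot: [[0.974, -0.227, -0.001], [-0.227, -0.974, -0.001], [-0.0, 0.001, -1.0]]
wrist_force: [0.7, 0.6, -2.1]
gripper_width: 0.43
shift [-0.0103  0.0047  0.058 ] turn [ 0.     -0.0003 -0.0005] tcp [0.4883 0.1927 0.2274] F [ 0.54  0.34 -1.95] w 0.432 t 8.7 rows 0.4 j [ 39.  13. -15.   0. -62.  38.]
```

View pics/w8z.png

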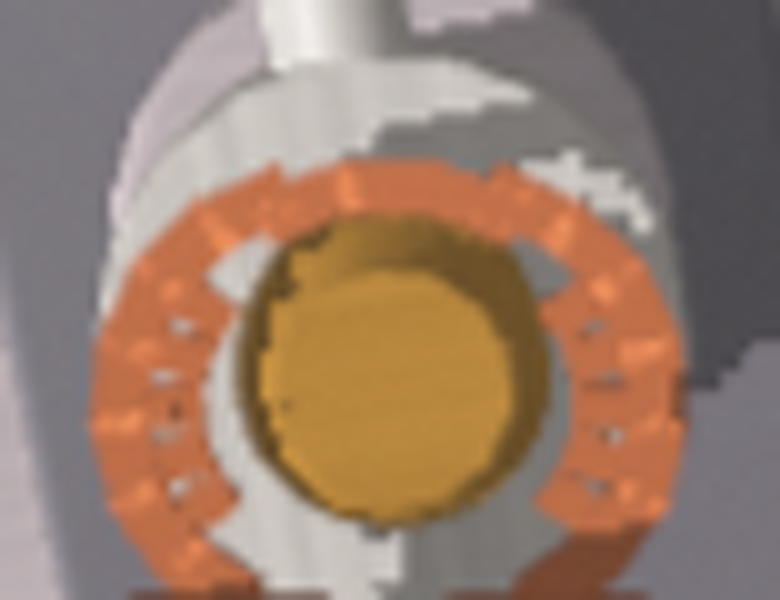

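View pics/sc8.png

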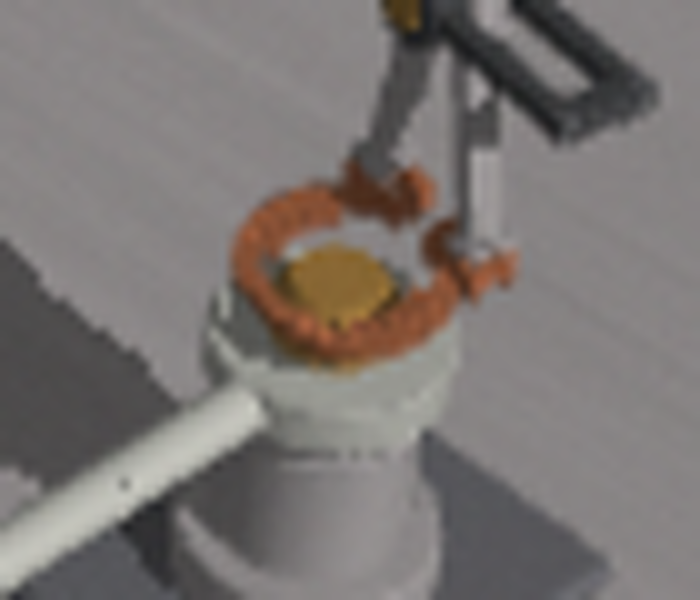

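```bash
python3 -m creep '[[0,-0.001,0.0007,0.008,0,0,0],[0,-0.001,0.0007,0.018,0,0,0],[0,-0.001,0.0007,0.028,0,0,0],[0,-0.001,0.0007,0.034,0,0,0],[0,-0.001,0.0007,0.034,0,0,0]]'
python3 - <<'E'
from h import *
for i in range(5): s=r.sense(); im=r.capture("wrist"); print(s["tcp_pos"].round(4),s["wrist_force"].round(2))
cv2.imwrite("pics/w9.png",im); np.save("s9.npy",s,allow_pickle=True)
k=10;x0,y0=240,140
cv2.imwrite("pics/w9z.png",cv2.resize(im[y0:y0+60,x0:x0+78],None,fx=k,fy=k,interpolation=cv2.INTER_CUBIC))
E
```

```text
time_s: 9.22
tcp_pos: [0.4877, 0.1924, 0.2165]
ee_rot: [[0.974, -0.227, -0.0], [-0.227, -0.974, -0.001], [0.0, 0.001, -1.0]]
wrist_force: [0.6, 1.2, -2.0]
gripper_width: 0.427
[0.4877 0.1924 0.2165] [ 0.65  1.21 -2.  ]
[0.4878 0.1925 0.2169] [ 0.09 -0.02 -2.16]
[0.4879 0.1925 0.2171] [ 0.36 -0.01 -2.33]
[0.488  0.1926 0.2173] [-0.43  0.85 -2.32]
[0.488  0.1926 0.2173] [ 0.31  0.53 -2.22]
```

View pics/w9z.png

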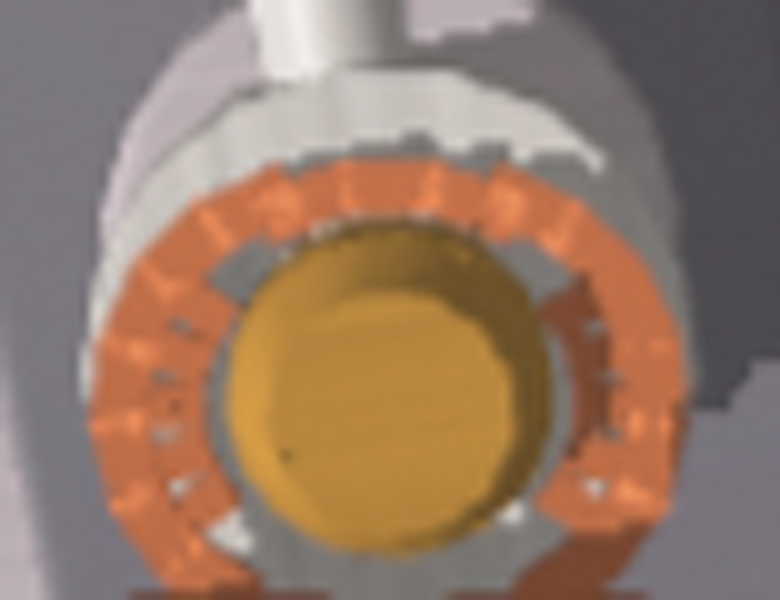

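```bash
python3 -m creep '[[0,0,0,0.004,0,0,0],[0,0,0,0.008,0,0,0],[0,0,0,0.012,0,0,0],[0,0,0,0.016,0,0,0],[0,0,0,0.016,0,0,0]]'
python3 - <<'E'
from h import *
for i in range(4): s=r.sense(); im=r.capture("wrist"); print(s["tcp_pos"].round(4),s["wrist_force"].round(2))
E
```

```text
time_s: 9.88
tcp_pos: [0.4879, 0.1926, 0.2123]
ee_rot: [[0.974, -0.226, 0.001], [-0.226, -0.974, -0.0], [0.001, 0.0, -1.0]]
wrist_force: [-0.2, -0.3, -2.9]
gripper_width: 0.427
[0.4879 0.1926 0.2123] [-0.17 -0.29 -2.95]
[0.488  0.1926 0.2124] [-0.36  0.06 -1.23]
[0.488  0.1926 0.2125] [-0.07  0.58 -2.7 ]
[0.488  0.1926 0.2126] [-0.71  0.87 -2.37]
```

```bash
python3 -m creep '[[0,0,0,0.003,0,0,0],[0,0,0,0.006,0,0,0],[0,0,0,0.009,0,0,0],[0,0,0,0.011,0,0,0],[0,0,0,0.011,0,0,0]]'
python3 - <<'E'
from h import *
for i in range(4): s=r.sense(); im=r.capture("wrist"); print(s["tcp_pos"].round(4),s["wrist_force"].round(2))
E
```

```text
time_s: 10.5
tcp_pos: [0.4881, 0.1926, 0.2096]
ee_rot: [[0.974, -0.226, 0.001], [-0.226, -0.974, -0.0], [0.001, -0.0, -1.0]]
wrist_force: [-0.3, 0.2, -0.2]
gripper_width: 0.427
[0.4881 0.1926 0.2096] [-0.27  0.24 -0.16]
[0.4881 0.1926 0.2096] [-0.06  0.65  0.56]
[0.4881 0.1926 0.2096] [-0.97 -0.36  0.07]
[0.4881 0.1926 0.2096] [-0.75 -0.44  1.34]
```

```bash
python3 -m creep '[[0,0,0,0.005,0,0,0],[0,0,0,0.009,0,0,0],[0,0,0,0.013,0,0,0],[0,0,0,0.017,0,0,0],[0,0,0,0.017,0,0,0]]'
python3 - <<'E'
from h import *
for i in range(4): s=r.sense(); im=r.capture("wrist"); print(s["tcp_pos"].round(4),s["wrist_force"].round(2))
E
```

```text
time_s: 11.12
tcp_pos: [0.4883, 0.1926, 0.2047]
ee_rot: [[0.974, -0.226, 0.002], [-0.226, -0.974, -0.0], [0.002, -0.0, -1.0]]
wrist_force: [-1.4, -0.9, 4.5]
gripper_width: 0.427
[0.4883 0.1926 0.2047] [-1.42 -0.88  4.49]
[0.4883 0.1926 0.2047] [-0.92 -0.43  4.34]
[0.4883 0.1926 0.2048] [-1.14 -1.12  3.17]
[0.4882 0.1926 0.2048] [-0.67  0.56  3.69]
```

```bash
python3 -m creep '[[0,0,0,0.0008,0,0,0],[0,0,0,0.0013,0,0,0],[0,0,0,0.0017,0,0,0]]'
python3 - <<'E'
from h import *
for i in range(4): s=r.sense(); im=r.capture("wrist"); print(s["tcp_pos"].round(4),s["wrist_force"].round(2))
E
```

```text
time_s: 11.57
tcp_pos: [0.4883, 0.1926, 0.2044]
ee_rot: [[0.974, -0.226, 0.002], [-0.226, -0.974, 0.0], [0.002, -0.0, -1.0]]
wrist_force: [-1.1, 0.4, 5.0]
gripper_width: 0.427
[0.4883 0.1926 0.2044] [-1.13  0.37  5.02]
[0.4883 0.1926 0.2044] [-0.57  0.38  3.17]
[0.4883 0.1926 0.2044] [-2.31 -0.71  3.88]
[0.4883 0.1926 0.2044] [-1.24 -0.34  4.6 ]
```

```bash
python3 -m creep '[[0,0,0,0.001,0,0,0],[0,0,0,0.002,0,0,0],[0,0,0,0.0027,0,0,0],[0,0,0,0.0027,0,0,0]]'
python3 - <<'E'
from h import *
for i in range(4): s=r.sense(); im=r.capture("wrist"); print(s["tcp_pos"].round(4),s["wrist_force"].round(2))
cv2.imwrite("pics/w10.png",im); np.save("s10.npy",s,allow_pickle=True)
k=10;x0,y0=240,140
cv2.imwrite("pics/w10z.png",cv2.resize(im[y0:y0+60,x0:x0+78],None,fx=k,fy=k,interpolation=cv2.INTER_CUBIC))
im=r.capture("scene")[220:280,330:400]
cv2.imwrite("pics/sc10.png",cv2.resize(im,None,fx=10,fy=10,interpolation=cv2.INTER_CUBIC))
E
```

```text
time_s: 12.1
tcp_pos: [0.4884, 0.1926, 0.2042]
ee_rot: [[0.974, -0.226, 0.002], [-0.226, -0.974, 0.0], [0.002, -0.001, -1.0]]
wrist_force: [-2.4, -0.7, 6.8]
gripper_width: 0.429
[0.4884 0.1926 0.2042] [-2.39 -0.67  6.81]
[0.4884 0.1926 0.2042] [-2.81 -0.5   6.97]
[0.4884 0.1926 0.2042] [-2.72  0.28  6.88]
[0.4884 0.1926 0.2042] [-1.73 -0.72  7.08]
```

View pics/w10z.png

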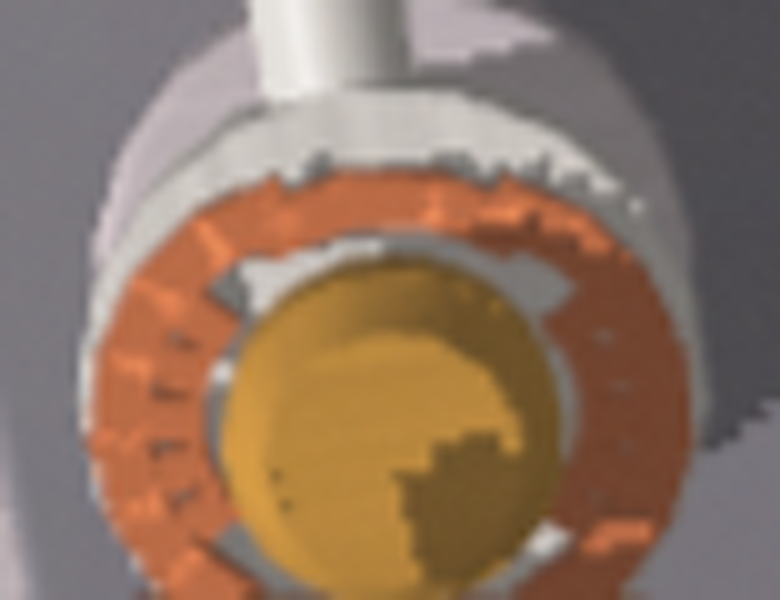

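View pics/sc10.png

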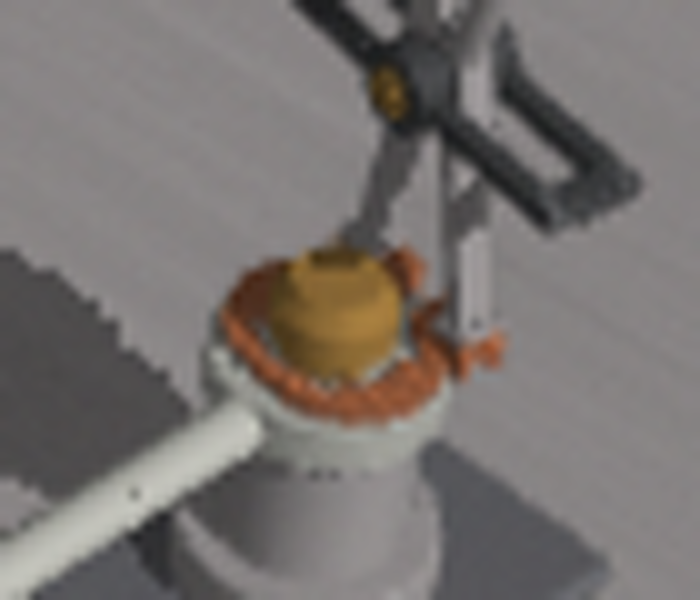

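Force is now about 9 N above baseline and rose sharply over only 0.2 mm of travel, so the collar is home. The wrist view shows the ring evenly round the post. Next I'll ease in steps. The pads sink as the handles flare, so I'll follow them downwards.

```bash
python3 -m creep '[[0.45,0,0,0.003,0,0,0],[0.47,0,0,0.0038,0,0,0],[0.47,0,0,0.0042,0,0,0]]'
python3 - <<'E'
from h import *
for i in range(3): s=r.sense(); im=r.capture("wrist"); print(s["tcp_pos"].round(4),s["wrist_force"].round(2),s["gripper_width"])
E
```

```text
time_s: 12.6
tcp_pos: [0.4895, 0.1931, 0.204]
ee_rot: [[0.974, -0.225, 0.006], [-0.226, -0.974, 0.001], [0.005, -0.003, -1.0]]
wrist_force: [-0.6, -0.5, 6.4]
gripper_width: 0.466
[0.4895 0.1931 0.204 ] [-0.61 -0.54  6.37] 0.46643074129907014
[0.4895 0.1931 0.204 ] [0.52 0.28 6.23] 0.4731666856211976
[0.4895 0.1931 0.204 ] [-0.83 -0.62  6.39] 0.4717152387419167
```

```bash
python3 -m creep '[[0.49,-0.001,0,0.003,0,-0.0005,0],[0.51,-0.002,0,0.004,0,-0.001,0],[0.53,-0.003,0,0.005,0,-0.0015,0],[0.53,-0.003,0,0.005,0,-0.0018,0]]'
python3 - <<'E'
from h import *
for i in range(3): s=r.sense(); im=r.capture("wrist"); print(s["tcp_pos"].round(4),s["wrist_force"].round(2),s["gripper_width"].round(3),s["ee_rot"][:,2].round(4))
cv2.imwrite("pics/w11.png",im)
k=10;x0,y0=240,140
cv2.imwrite("pics/w11z.png",cv2.resize(im[y0:y0+60,x0:x0+78],None,fx=k,fy=k,interpolation=cv2.INTER_CUBIC))
E
```

```text
time_s: 13.08
tcp_pos: [0.4898, 0.1937, 0.2036]
ee_rot: [[0.974, -0.225, 0.003], [-0.225, -0.974, 0.004], [0.002, -0.004, -1.0]]
wrist_force: [-0.5, -0.3, 5.5]
gripper_width: 0.528Traceback (most recent call last):
  File "<stdin>", line 2, in <module>
AttributeError: 'float' object has no attribute 'round'
```

```bash
cat > look.py <<'E'
from h import *
import sys
n=sys.argv[1]
for i in range(2): s=r.sense(); im=r.capture("wrist"); print(s["tcp_pos"].round(4),s["wrist_force"].round(2),round(s["gripper_width"],3),s["ee_rot"][:,2].round(4),s["time_s"])
cv2.imwrite(f"pics/{n}.png",im)
k=8;x0,y0=230,140
cv2.imwrite(f"pics/{n}z.png",cv2.resize(im[y0:y0+75,x0:x0+100],None,fx=k,fy=k,interpolation=cv2.INTER_CUBIC))
E
python3 look.py w11
```

```text
[0.4898 0.1936 0.2035] [-0.38 -0.47  6.16] 0.53 [ 0.0032  0.0035 -1.    ] 13.1333
[0.4898 0.1936 0.2035] [-0.53 -1.17  6.33] 0.534 [ 0.0032  0.0034 -1.    ] 13.1833
```

View pics/w11z.png

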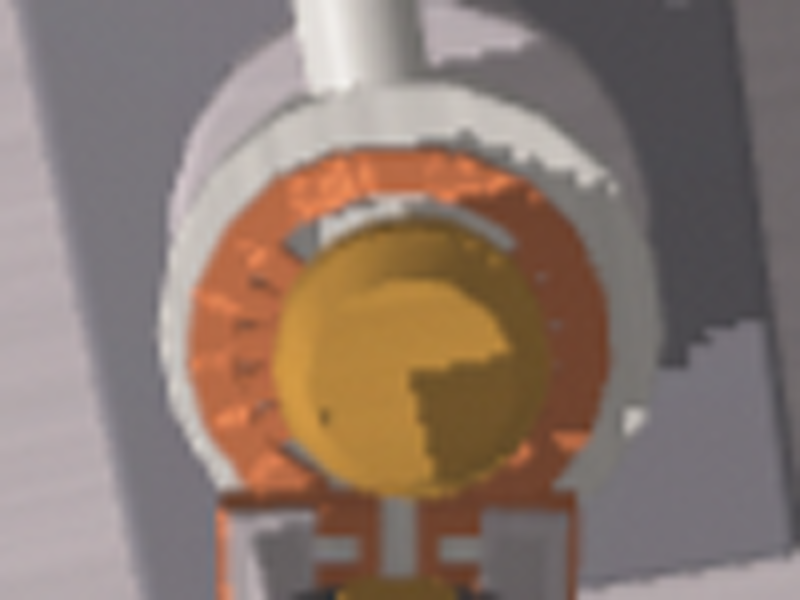

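```bash
python3 -m creep '[[0.55,0,0,0.003,0,0,0],[0.57,0,0,0.004,0,-0.0005,0],[0.60,0,0,0.005,0,-0.001,0],[0.60,0,0,0.0055,0,-0.001,0]]'; python3 look.py w12
```

```text
time_s: 13.57
tcp_pos: [0.4909, 0.1936, 0.2029]
ee_rot: [[0.974, -0.224, 0.003], [-0.224, -0.974, 0.004], [0.002, -0.005, -1.0]]
wrist_force: [-0.4, -0.8, 6.0]
gripper_width: 0.595
[0.4909 0.1936 0.2029] [-0.38 -0.78  6.  ] 0.595 [ 0.0029  0.0043 -1.    ] 13.5667
[0.4909 0.1937 0.2029] [-1.13 -1.43  6.43] 0.593 [ 0.0029  0.0045 -1.    ] 13.6167
```

View pics/w12z.png

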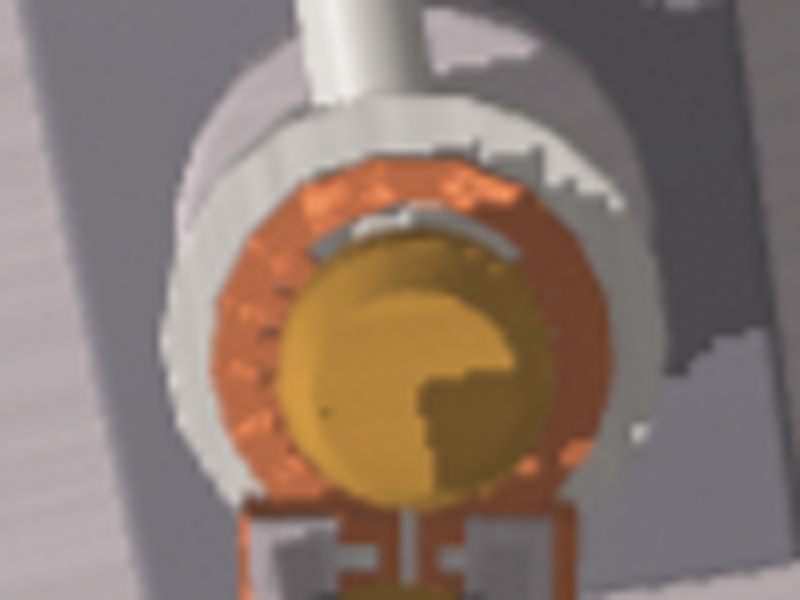

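```bash
python3 -m creep '[[0.62,-0.002,0,0.003,0,-0.0005,0],[0.64,-0.003,0,0.003,0,-0.001,0],[0.66,-0.004,0,0.003,0,-0.001,0],[0.66,-0.004,0,0.003,0,-0.001,0]]'; python3 look.py w13
```

```text
time_s: 14.0
tcp_pos: [0.4902, 0.1941, 0.2024]
ee_rot: [[0.975, -0.224, 0.001], [-0.224, -0.975, 0.006], [0.0, -0.006, -1.0]]
wrist_force: [-0.5, 0.7, 5.7]
gripper_width: 0.653
[0.4902 0.1941 0.2024] [-0.52  0.74  5.68] 0.653 [ 0.0013  0.0057 -1.    ] 14.0
[0.4902 0.1941 0.2024] [-0.13 -0.38  6.09] 0.656 [ 0.0012  0.0057 -1.    ] 14.05
```

View pics/w13z.png

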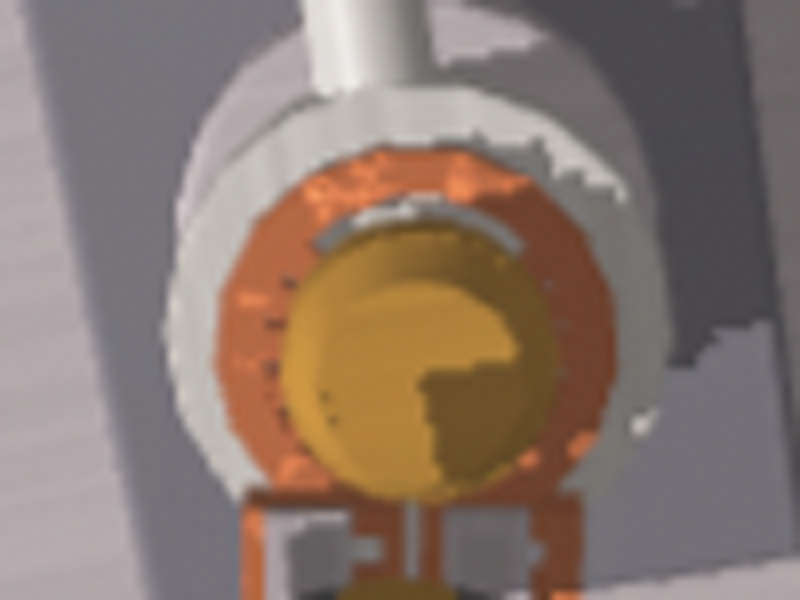

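The ring's width has gone from 60 px to 50 px, the same as closed on the stand, and its teeth are hidden under the post's rim. It is in the groove. I'll ease a bit more and let the push go.

```bash
python3 -m creep '[[0.67,0,0,0,0,0,0],[0.68,0,0,-0.002,0,0,0],[0.68,0,0,-0.002,0,0,0],[0.68,0,0,-0.002,0,0,0]]'; python3 look.py w14
```

```text
time_s: 14.43
tcp_pos: [0.49, 0.194, 0.2026]
ee_rot: [[0.975, -0.224, 0.001], [-0.224, -0.974, 0.005], [-0.001, -0.005, -1.0]]
wrist_force: [0.4, -1.8, 2.3]
gripper_width: 0.681
[0.49   0.194  0.2026] [ 0.35 -1.83  2.34] 0.681 [ 6.0e-04  5.4e-03 -1.0e+00] 14.4333
[0.49   0.1941 0.2027] [-0.62 -0.74  2.83] 0.68 [ 7.0e-04  5.4e-03 -1.0e+00] 14.4833
```

View pics/w14.png

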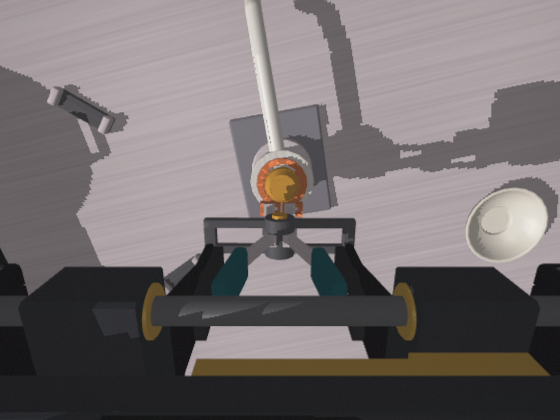

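```bash
python3 -m creep '[[0.68,0,0,-0.004,0,0,0],[0.68,0,0,-0.008,0,0,0],[0.68,0,0,-0.012,0,0,0],[0.68,0,0,-0.016,0,0,0]]'; python3 look.py w15
```

```text
time_s: 14.87
tcp_pos: [0.4894, 0.1939, 0.2066]
ee_rot: [[0.974, -0.225, -0.001], [-0.225, -0.974, 0.005], [-0.002, -0.005, -1.0]]
wrist_force: [-0.0, -0.2, -1.7]
gripper_width: 0.683
[0.4894 0.1939 0.2066] [-0.01 -0.21 -1.71] 0.683 [-0.0011  0.0051 -1.    ] 14.8667
[0.4897 0.194  0.207 ] [ 0.23  0.26 -1.6 ] 0.679 [-4.0e-04  5.3e-03 -1.0e+00] 14.9167
```

View pics/w15z.png

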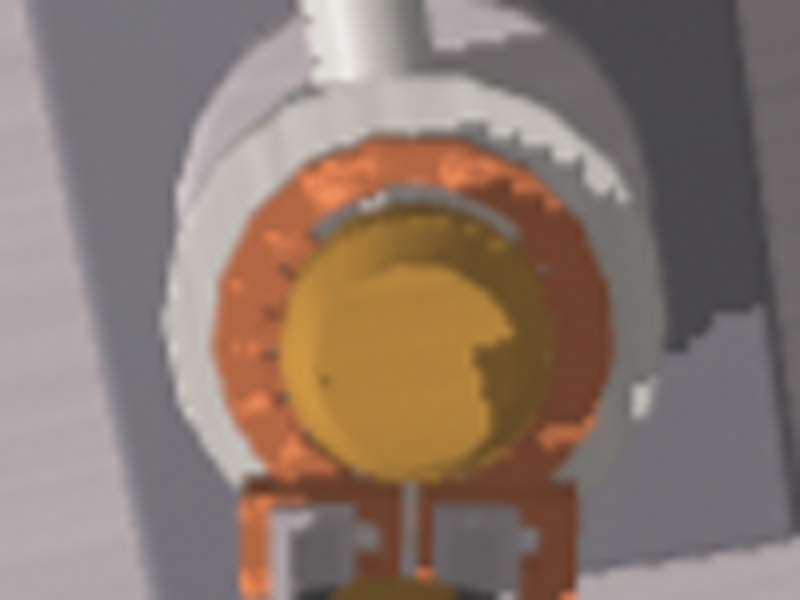

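```bash
python3 -m creep '[[0.68,0,0,-0.01,0,0,0],[0.68,0,0,-0.025,0,0,0],[0.68,0,0,-0.04,0,0,0],[0.68,0,0,-0.055,0,0,0],[0.68,0,0,-0.07,0,0,0]]'; python3 look.py w16
python3 - <<'E'
from h import *
im=r.capture("scene")[170:300,300:430]
cv2.imwrite("pics/sc16.png",cv2.resize(im,None,fx=4.5,fy=4.5,interpolation=cv2.INTER_CUBIC))
E
```

```text
time_s: 15.38
tcp_pos: [0.4899, 0.194, 0.2288]
ee_rot: [[0.974, -0.225, 0.0], [-0.225, -0.974, 0.006], [-0.001, -0.006, -1.0]]
wrist_force: [-0.1, -0.3, -1.5]
gripper_width: 0.684
[0.4899 0.194  0.2288] [-0.08 -0.26 -1.51] 0.684 [ 4.0e-04  5.7e-03 -1.0e+00] 15.3833
[0.4904 0.1942 0.2298] [-0.45 -0.5  -2.11] 0.678 [ 0.0022  0.0066 -1.    ] 15.4333
```

View pics/w16.png

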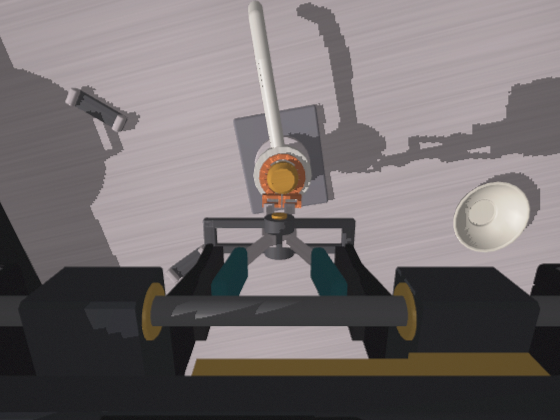

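View pics/sc16.png

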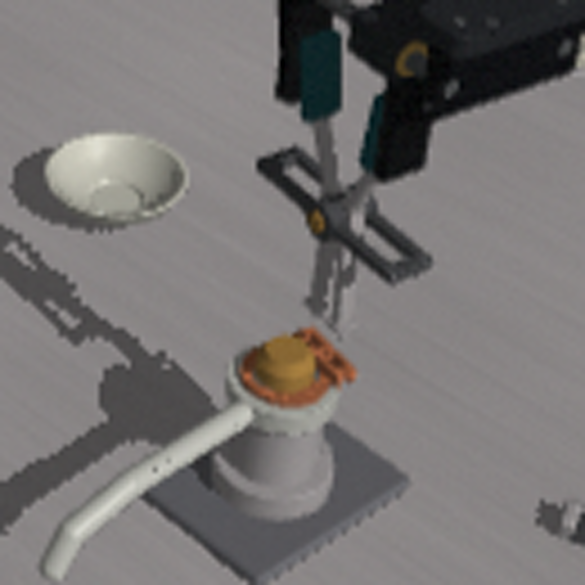

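The ring is seated in the groove and the pliers are clear of it. In the wrist view the ring is at (282,177) and the crossbar at (280,235). I'll carry the pliers back gently.

```bash
python3 -m creep '[[0.68,0,0,-0.03,0,0,0],[0.68,0,0.01,-0.07,0.0,-0.001,0],[0.68,0,0.05,-0.12,0.001,-0.001,0],[0.68,0.02,0.11,-0.14,0.0015,-0.001,0],[0.68,0.04,0.18,-0.14,0.0018,-0.001,0]]'; python3 -c "
from h import *
plan([.5235,-.1895,.27],-13)"
```

```text
time_s: 15.95
tcp_pos: [0.4906, 0.1389, 0.2729]
ee_rot: [[0.975, -0.222, 0.003], [-0.222, -0.975, 0.014], [0.0, -0.015, -1.0]]
wrist_force: [-0.3, 0.3, -2.3]
gripper_width: 0.678
shift [ 0.3506  1.0429 -0.0057] turn [-0.0047 -0.0001  0.0008] tcp [0.4906 0.1389 0.2729] F [-0.27  0.25 -2.28] w 0.678 t 15.95 rows 7.9 j [ 34.   9. -12.  -1. -68.  44.]
```

```bash
python3 -m creep '[[0.68,0.025,0.09,0,-0.001,0,0],[0.68,0.055,0.18,0,-0.002,0,0],[0.68,0.09,0.28,0,-0.003,0,0],[0.68,0.13,0.39,0,-0.004,0,0],[0.68,0.17,0.5,-0.005,-0.0047,0,0]]'; python3 -c "
from h import *
plan([.5235,-.1895,.27],-13)"
```

```text
time_s: 16.37
tcp_pos: [0.5067, -0.02, 0.2727]
ee_rot: [[0.975, -0.222, 0.0], [-0.222, -0.975, -0.0], [0.0, 0.0, -1.0]]
wrist_force: [0.3, 0.0, -1.5]
gripper_width: 0.685
shift [0.1799 0.5384 0.0089] turn [ 0.     -0.0001  0.0011] tcp [ 0.5067 -0.02    0.2727] F [ 0.26  0.05 -1.52] w 0.685 t 16.3667 rows 4.1 j [ 16.   9. -13.   0. -68.  61.]
```

```bash
python3 -m creep '[[0.68,0.05,0.15,0,0,0,0],[0.68,0.09,0.28,0,0,0,0],[0.68,0.13,0.39,0,0,0,0],[0.68,0.16,0.47,0,0,0,0.001],[0.68,0.172,0.515,0.005,0,0,0.001]]'; python3 -m creep '[[0.68,0.008,0.023,0,0,0,0],[0.68,0.008,0.023,0,0,0,0],[0.68,0.008,0.023,0,0,0,0]]'
python3 - <<'E'
from h import *
for i in range(5): s=r.sense(); im=r.capture("wrist")
plan([.5235,-.1895,.27],-13,s)
cv2.imwrite("pics/w17.png",im); np.save("s17.npy",s,allow_pickle=True)
im=im[100:280,180:380]
cv2.imwrite("pics/w17z.png",cv2.resize(im,None,fx=4,fy=3.3,interpolation=cv2.INTER_CUBIC))
E
```

```text
time_s: 16.78
tcp_pos: [0.523, -0.1854, 0.2717]
ee_rot: [[0.974, -0.228, 0.001], [-0.228, -0.974, -0.001], [0.001, 0.001, -1.0]]
wrist_force: [0.6, 0.8, -1.9]
gripper_width: 0.681
time_s: 17.03
tcp_pos: [0.5237, -0.1926, 0.2718]
ee_rot: [[0.974, -0.228, 0.001], [-0.228, -0.974, -0.001], [0.001, 0.001, -1.0]]
wrist_force: [0.7, 0.3, -1.6]
gripper_width: 0.683
shift [-0.0027 -0.0066  0.0065] turn [ 0.0002 -0.0004 -0.0004] tcp [ 0.5239 -0.1916  0.272 ] F [-0.37  0.15 -1.46] w 0.682 t 17.2333 rows 0.1 j [ -3.  14.  -6.   0. -70.  80.]
```

View pics/w17z.png

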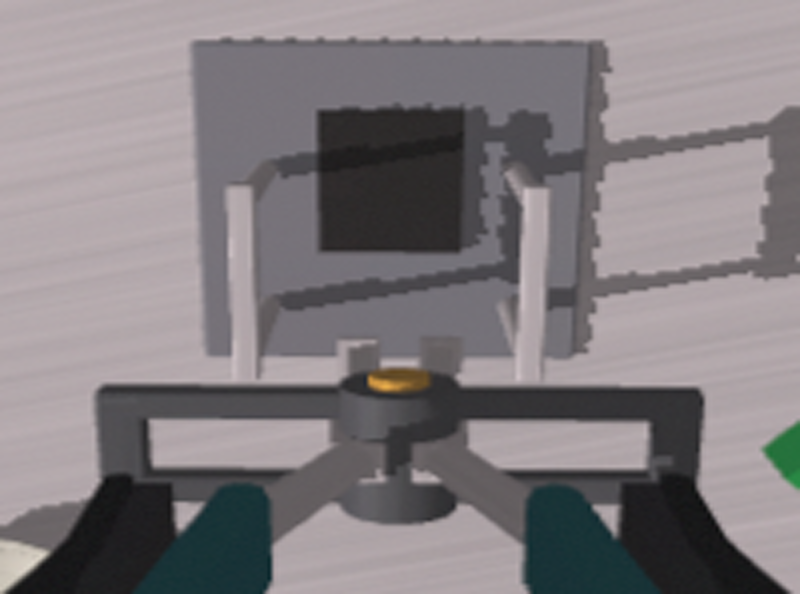

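```bash
python3 -m creep '[[0.68,-0.003,-0.004,0.06,0,0,0],[0.68,-0.0063,-0.0085,0.15,0,0,0],[0.68,-0.0063,-0.0085,0.24,0,0,0],[0.68,-0.0063,-0.0085,0.32,0,0,0],[0.68,-0.0063,-0.0085,0.36,0,0,0]]'
python3 - <<'E'
from h import *
for i in range(5): s=r.sense(); im=r.capture("wrist")
plan([.5219,-.1905,.1442],-13,s)
cv2.imwrite("pics/w18.png",im)
im=im[100:280,180:380]
cv2.imwrite("pics/w18z.png",cv2.resize(im,None,fx=4,fy=3.3,interpolation=cv2.INTER_CUBIC))
im=r.capture("scene")[130:230,200:300]
cv2.imwrite("pics/sc18.png",cv2.resize(im,None,fx=5,fy=5,interpolation=cv2.INTER_CUBIC))
E
```

```text
time_s: 17.7
tcp_pos: [0.521, -0.1877, 0.1609]
ee_rot: [[0.974, -0.226, -0.004], [-0.226, -0.974, 0.0], [-0.004, 0.0, -1.0]]
wrist_force: [-0.4, 0.4, -2.4]
gripper_width: 0.681
shift [-0.0038  0.0073  0.0684] turn [ 0.0003 -0.0008 -0.0001] tcp [ 0.5235 -0.1886  0.1647] F [-0.27 -0.07 -1.93] w 0.685 t 17.9 rows 0.5 j [ -3.  19. -16.   0. -55.  80.]
```

View pics/w18z.png

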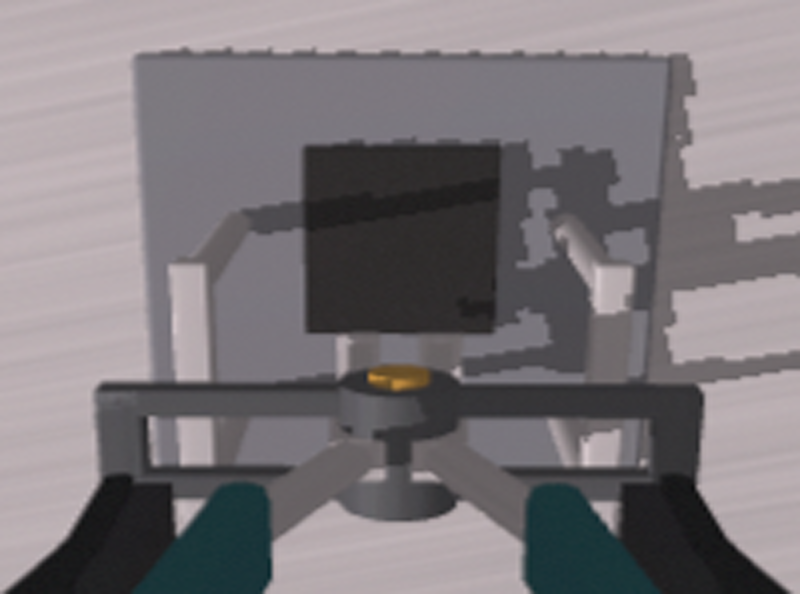

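View pics/sc18.png

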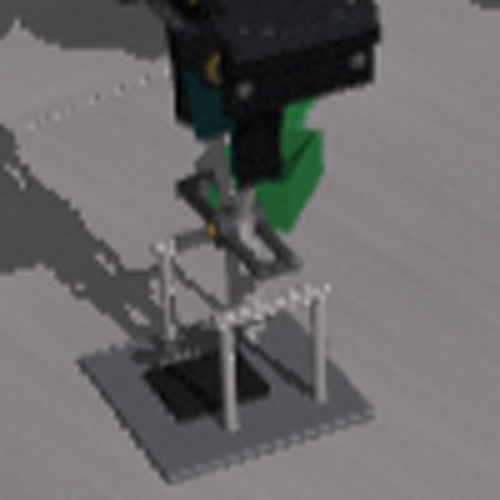

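```bash
python3 -m creep '[[0.68,-0.002,0,0.015,0,-0.0008,0],[0.68,-0.002,0,0.03,0,-0.0008,0],[0.68,-0.002,0,0.045,0,-0.0008,0],[0.68,-0.002,0,0.056,0,-0.0008,0],[0.68,-0.002,0,0.058,0,-0.0008,0]]'; python3 look.py w19
```

```text
time_s: 18.42
tcp_pos: [0.5228, -0.1886, 0.1472]
ee_rot: [[0.974, -0.226, 0.0], [-0.226, -0.974, -0.001], [0.0, 0.001, -1.0]]
wrist_force: [0.8, -0.8, -1.6]
gripper_width: 0.681
[ 0.5228 -0.1886  0.1472] [ 0.78 -0.83 -1.56] 0.681 [ 2.e-04 -6.e-04 -1.e+00] 18.4167
[ 0.5229 -0.1886  0.1475] [-0.45  0.76 -1.19] 0.679 [ 4.e-04 -8.e-04 -1.e+00] 18.4667
```

```bash
python3 -m creep '[[0.68,0,0,0.003,0,0,0],[0.68,0,0,0.006,0,0,0],[0.68,0,0,0.009,0,0,0],[0.68,0,0,0.011,0,0,0]]'; python3 look.py w20
```

```text
time_s: 18.85
tcp_pos: [0.5232, -0.1887, 0.1445]
ee_rot: [[0.974, -0.226, 0.001], [-0.226, -0.974, -0.001], [0.001, 0.001, -1.0]]
wrist_force: [-0.5, 0.5, -1.8]
gripper_width: 0.683
[ 0.5232 -0.1887  0.1445] [-0.48  0.46 -1.76] 0.683 [ 0.0012 -0.001  -1.    ] 18.85
[ 0.5231 -0.1887  0.1443] [-0.6   0.16 -2.3 ] 0.683 [ 9.e-04 -9.e-04 -1.e+00] 18.9
```

```bash
python3 -m creep '[[0.68,0,0,0.003,0,0,0],[0.68,0,0,0.006,0,0,0],[0.68,0,0,0.008,0,0,0],[0.68,0,0,0.008,0,0,0]]'; python3 look.py w21
```

```text
time_s: 19.28
tcp_pos: [0.5243, -0.1892, 0.1439]
ee_rot: [[0.974, -0.225, 0.004], [-0.225, -0.974, -0.002], [0.005, 0.001, -1.0]]
wrist_force: [-1.5, -0.7, 5.2]
gripper_width: 0.679
[ 0.5243 -0.1892  0.1439] [-1.47 -0.67  5.17] 0.679 [ 0.0042 -0.0023 -1.    ] 19.2833
[ 0.5243 -0.1892  0.1439] [-0.94 -0.91  6.1 ] 0.682 [ 0.0042 -0.0022 -1.    ] 19.3333
```

```bash
python3 -m creep '[[0.68,0,0,0,0,0,0],[0.7,0,0,0,0,0,0],[0.75,0,0,0,0,0,0],[0.85,0,0,0,0,0,0],[1,0,0,0,0,0,0]]'; python3 -m creep '[[1,0,0,0,0,0,0],[1,0,0,0,0,0,0],[1,0,0,0,0,0,0]]'
python3 - <<'E'
from h import *
im=r.capture("wrist"); plan([.5235,-.189,.25],-13)
cv2.imwrite("pics/w22.png",im)
im=r.capture("scene")[130:230,200:300]
cv2.imwrite("pics/sc22.png",cv2.resize(im,None,fx=5,fy=5,interpolation=cv2.INTER_CUBIC))
E
```

```text
time_s: 19.8
tcp_pos: [0.5241, -0.1892, 0.1435]
ee_rot: [[0.974, -0.225, 0.003], [-0.225, -0.974, -0.002], [0.004, 0.001, -1.0]]
wrist_force: [0.4, 0.4, 0.0]
gripper_width: 0.827
time_s: 20.05
tcp_pos: [0.5242, -0.1892, 0.1436]
ee_rot: [[0.974, -0.225, 0.004], [-0.225, -0.974, -0.002], [0.004, 0.001, -1.0]]
wrist_force: [0.4, 0.1, -0.4]
gripper_width: 0.982
shift [-0.001   0.0004 -0.3546] turn [ 0.0004 -0.0013  0.    ] tcp [ 0.5242 -0.1892  0.1436] F [ 0.44 -0.23  0.14] w 0.988 t 20.1 rows 2.6 j [ -3.  21. -17.   0. -52.  80.]
```

View pics/w22.png

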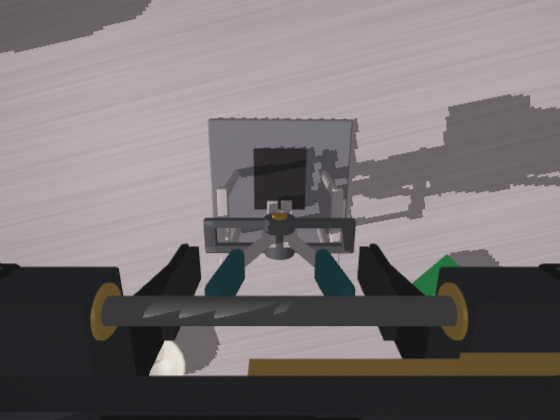

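View pics/sc22.png

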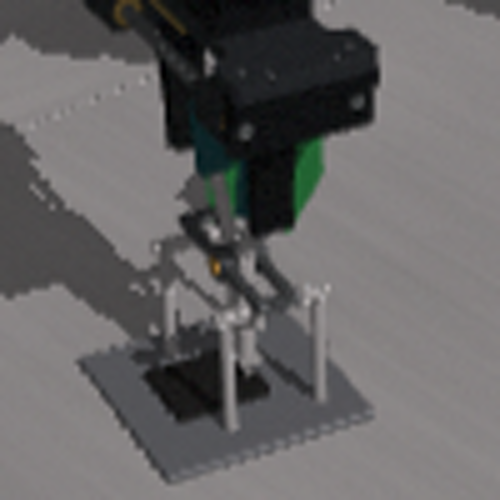

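The pliers are resting on the rails with the fingers clear on both sides. I'll retreat straight up.

```bash
python3 -m creep '[[1,0,0,-0.03,0,0,0],[1,0,0,-0.1,0,0,0],[1,0,0,-0.2,0,0,0],[1,0,0,-0.3,0,0,0],[1,0,0,-0.4,0,0,0]]'; python3 -m creep '[[1,-0.1,0.1,-0.1,0,0,0],[1,-0.2,0.1,-0.1,0,0,0],[1,-0.3,0.1,-0.1,0,0,0],[1,-0.3,0.1,-0.1,0,0,0]]'
python3 - <<'E'
from h import *
for i in range(3): s=r.sense(); im=r.capture("wrist")
cv2.imwrite("pics/w23.png",im); print(s["tcp_pos"],s["wrist_force"],s["time_s"])
a=r.capture("scene");t=r.capture("top")
cv2.imwrite("pics/sc23.png",a);cv2.imwrite("pics/top23.png",t)
p=cv2.resize(a[140:230,205:295],None,fx=4,fy=4,interpolation=cv2.INTER_CUBIC);q=cv2.resize(a[225:315,320:410],None,fx=4,fy=4,interpolation=cv2.INTER_CUBIC)
cv2.imwrite("pics/pq23.png",np.hstack([p,q]))
E
```

```text
time_s: 20.57
tcp_pos: [0.5235, -0.189, 0.2658]
ee_rot: [[0.974, -0.225, 0.004], [-0.225, -0.974, -0.003], [0.005, 0.002, -1.0]]
wrist_force: [0.4, -0.1, 0.6]
gripper_width: 1.0
time_s: 20.9
tcp_pos: [0.4244, -0.1975, 0.2974]
ee_rot: [[0.974, -0.226, 0.006], [-0.226, -0.974, -0.002], [0.006, 0.0, -1.0]]
wrist_force: [-0.5, 0.5, 0.2]
gripper_width: 0.996
[ 0.42832347 -0.19796825  0.29692711] [ 0.45349316  0.34223343 -0.53489449] 21.0
```

View pics/pq23.png

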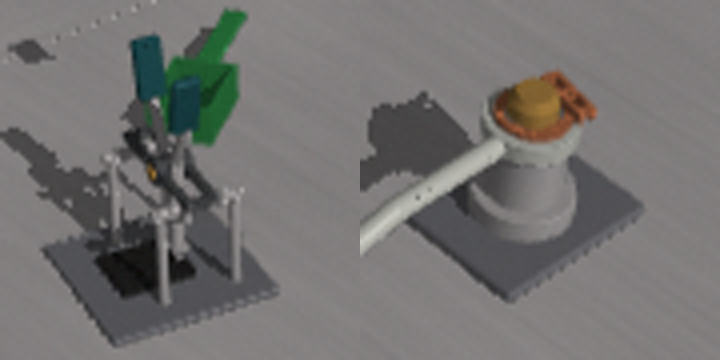

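View pics/top23.png

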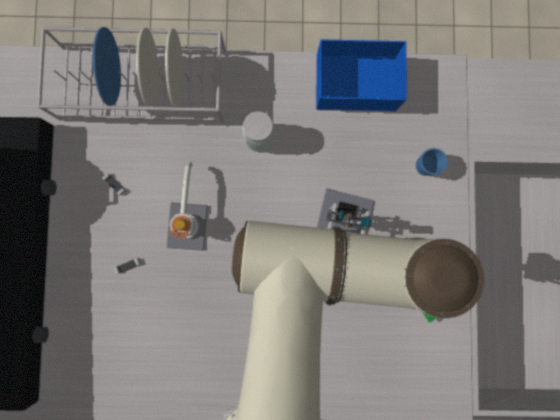

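View pics/sc23.png

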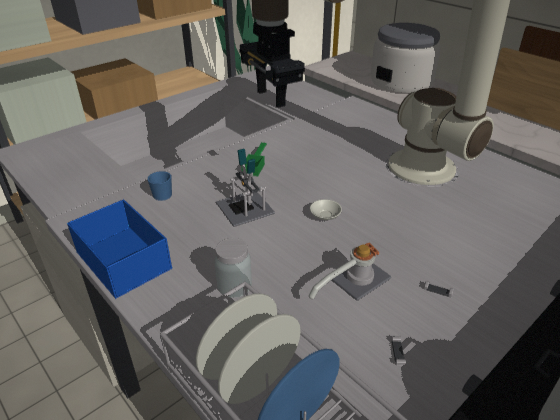

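The scene picture shows the pliers on the rails at (245,185) and the ring around the post at (365,252), with the bystanders where they were. I'll check the ring's level against a projected model.

Run:
```python
from fit import *
im=cv2.imread("pics/sc23.png");k=10;x0,y0=335,230
z=cv2.resize(im[y0:y0+58,x0:x0+70],None,fx=k,fy=k,interpolation=cv2.INTER_CUBIC)
c=np.array([.5050,.1886]);tip=.0902
def circ(rr,h,col):
    p=np.array([proj("scene",[c[0]+rr*np.cos(t),c[1]+rr*np.sin(t),h]) for t in th]);cv2.polylines(z,[np.round((p-[x0-.5,y0-.5])*k).astype(np.int32)],True,col,1)
circ(.011,tip,(255,0,0));circ(.021,tip-.015,(0,255,0));circ(.021,tip-.018,(0,255,0));circ(.027,tip-.018,(255,0,255))
cv2.imwrite("pics/sc23m.png",z)
```

```text
(no output)
```

View pics/sc23m.png

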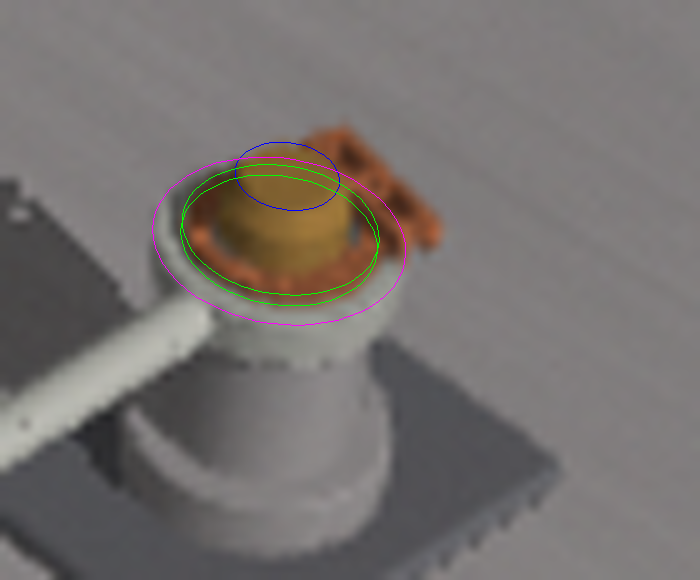

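The ring's outline fits the level model circle on the lowered collar, so I'm handing in.

```bash
python3 -c "
from station import r
print(r.finish_job(), r.sense()['time_s'])"
```

```text
the job is handed in; nothing more can be done
the job is handed in; nothing more can be done
```

The retaining ring is on the tap and, as far as my checks show, closed in the post's groove. The pliers are back upright on their stand, and I handed the job in at about 21 s of the 54 s. No verdict was reported.

**What I did:** I squeezed the pliers to the stop and lifted the spread ring off the stand. I centred it on the post with the wrist camera and lowered it until the collar was home. I then eased the handles in steps while following the pads down, lifted the pliers off and set them back on the rails.

**Last checks:**
- **Collar press:** The force was about 9 N above the resting reading, with a sharp rise over the last 0.2 mm. It stayed well under the 22 N limit in every reading.
- **Ring:** Its width went from 60 px spread to 50 px, the same as when closed on the stand. Its teeth sit under the post's rim, and it looks level on the collar against a projected model.
- **Release:** The pliers lifted off with only their own weight on the wrist.
- **Pliers:** They touched down with about 8 N and look upright on the rails.
- **Robot and other things:** The arm is clear of everything. The jar, dish, cup and both rests look unmoved. The scoop is half hidden by the arm in the top view but looks unmoved in the scene view.

**Disagreements:**
- The cameras differed by 1 to 2 mm on the post's position, so I relied on the wrist view for the final alignment.
- While I eased the handles, the tool drifted about 2.5 mm along x. The ring stayed centred on the post.
- I could not measure the joint values directly; the ring's spread and the collar's travel are inferred from images and force.

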